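Line up polished hubs by size on the sloping inspection rack

ROBOT

A 6-joint arm with a two-finger parallel gripper is mounted at the origin on the work surface. World frame = base frame: x ahead of the robot, y to its left, z up, the work surface at z = 0. Lengths are in mm, angles in rad, forces in N, time in s.
With the tool pointing down it reaches from about 350 to 775 mm from the base axis. Payload 7.3 kg.
Tool frame: the origin (TCP) lies between the finger pads; the fingertips stand 22 mm ahead of it and the grasp point (between the pads) lies 3 mm ahead of it; z points along the fingers, x is the direction in which the jaws open and shut, and the axes are right-handed (so a half turn about z gives the same grasp; the last joint's range is limited). The gripper opens to 92 mm and grips with 3 to 60 N. Pads are 19 mm wide; open, the fingers measure 130 mm over their backs; the gripper's body (75 mm by 190 mm) begins 47 mm behind the grasp point.
Start: joints at [-1.351, 0.342, 1.524, -0, 1.275, -0.146], TCP at [187.813, -490.274, 248.741] pointing down, gripper open.
Joint ranges: [-2.53, 2.53], [-0.77, 2.02], [0.04, 2.7], [-1, 4.14], [0.28, 2.66], [-3.11, 3.11]. Speed limits (rad/s): [2.57, 2.57, 3.14, 3.14, 3.14, 3.14].

INTERFACE

Orientations are given as [roll, pitch, yaw] about the fixed x, y, z axes, in that order (R = Rz(yaw) Ry(pitch) Rx(roll)).
In Python, from plant import * gives the robot as it stands. The module is installed in compiled form; this text tells all that it offers.
- The arm moves only by the shell command python3 -m handwheel 'ROWS' [OPENING]. ROWS is a JSON object of lists of equal length, an entry for each row: "translation": the shift along the world's x, y, z in units of 15 cm (1.0 is 15 cm), a list of three; "twist": the turn about the world's z in units of 90 degrees (1.0 is 90 degrees). In form: {"translation": [[tx, ty, tz], ...], "twist": [twist, ...]}. A call has exactly 8 rows; each row shifts and turns the pose as measured when the row begins; what a row does not reach is not made up. A row lasts 1/8 s, in which the tool goes at most 62.5 mm and 10.7 degrees, less where a joint would pass 70% of its speed; a pose out of reach is approached as far as the arm can. A call with a number of a shift or a turn outside -1 to 1 is refused whole. A call with a gripper value outside its range is refused whole. OPENING is the closure in counts, from 0 (fully open) to 255 (shut), set as the call begins (- or left out, the last holds). The fingers move at their own pace and stop on an object; the grip force is fixed at half the most. Time passes only in rows, so rows that do not move let the fingers close, or fill a call up. It gives the time, the measured TCP pose, the force and the opening at its end, in the units of the state.
- get_obs(): the state, without advancing time (a new reading comes with each control period).
- capture(name): name is "side" or "top" or "wrist"; returns a dict with "img" (420x560x3 uint8, red, green, blue), "vertical_fov" (degrees; the focal length in pixels is half the picture's height over the tangent of half this angle, whatever the lens; pixels are square), "cx", "cy" (the principal point, pixels), "distortion" ([k1, k2, p1, p2, k3] as OpenCV has them; the pictures are not rectified), "world_from_camera" (4x4, takes a point from camera to world coordinates). Camera axes: x right, y up, looking along -z (the intrinsics and any distortion apply to the point x, -y, -z); pixel columns grow to the right and rows downward; lengths in mm; the calibration is good to about 2 mm. A picture is of the moment at which its call begins. There is no depth.
- close_job(): hands the job in, once; it reports no verdict.
Trained networks look in the newest picture that a camera, given by its name, has taken for a name from the list of things; names that differ only in an ending like _2 or _b are one class to them, and where a whole thing is asked for, a point or a joint stands for the part that bears it (a point fixed in the world has none). Each returns a list of dicts, best first, with "score" (0 to 1); they miss things now and then, are a little off and sometimes report something else, mostly with a low value. They report only what shows in the picture. A call takes as long as a camera call. They do not tell look-alikes from the thing itself.
- search_frame(camera, label): "position" ([x, y, z] in mm, in the coordinates of the camera as it stood for that picture, good to about 4 mm: the middle of the surface that is visible of it).
- spot_point(camera, label): "position" ([x, y, z] in mm, in the coordinates of the camera as it stood for that picture, good to about 4 mm: a listed point, or the origin of a listed thing).
The state is a dict: "time": time; "joint_positions": joint angles; "dq": joint speeds; "tau": joint torques, N m; "tool_pos": TCP position; "tcp_rot": TCP orientation; "contact_force": force on the tool from outside, world axes, zero at the start; "moment": the same for the moment, N m; "grip_width": finger opening in mm.
Only numpy, scipy, OpenCV 4.12 (cv2) and the standard library are available. Lean on these libraries where they do the work, as an engineer would, in place of code of your own. Each camera call takes 0.05 s, during which the arm holds its last target.

TASK

Set the four polished hubs out for inspection on the sloping rack, one on each white strip, in order of size: the largest at the end of the rack where the V-block stands, down to the smallest at the end where the round weight stands. Each must sit flat on the slope, boss up, centred on its strip with its flange down against the ledge. Do not tip the hubs over or knock them against one another.

Things in the scene. Friction and masses are not known exactly. Their poses are not given: they have to be found in the camera images.
- hub_72: the largest of the four loose polished steel hubs: a round flange 72 mm in diameter and 14 mm thick with a plain round boss 34 mm in diameter standing on its centre (dark bore mark on top), 60 mm tall overall, under 0.8 kg. Starts upright on the table. Origin: centre of the flange's underside; z up along the boss.
- hub_60: the second largest of the four loose polished steel hubs: a round flange 60 mm in diameter and 14 mm thick with a plain round boss 30 mm in diameter standing on its centre (dark bore mark on top), 54 mm tall overall, under 0.8 kg. Starts upright on the table. Origin: centre of the flange's underside; z up along the boss.
- hub_48: the third of the four loose polished steel hubs: a round flange 48 mm in diameter and 14 mm thick with a plain round boss 26 mm in diameter standing on its centre (dark bore mark on top), 48 mm tall overall, under 0.8 kg. Starts upright on the table. Origin: centre of the flange's underside; z up along the boss.
- hub_36: the smallest of the four loose polished steel hubs: a round flange 36 mm in diameter and 14 mm thick with a plain round boss 22 mm in diameter standing on its centre (dark bore mark on top), 42 mm tall overall, under 0.8 kg. Starts upright on the table. Origin: centre of the flange's underside; z up along the boss.
- mark_a: white strip, 90 x 8 mm, painted up the rack's slope: the first from the rack's +y end. Origin: on the slope at the foot of the ledge, mid-width of the strip; x up the slope away from the ledge, y along the rack, z square out of the slope. A hub of flange radius R standing here against the ledge has its origin at x = R, y = 0, z = 0.
- mark_b: white strip, 90 x 8 mm, painted up the rack's slope: the second from the rack's +y end, 84 mm from the first. Origin: on the slope at the foot of the ledge, mid-width of the strip; x up the slope away from the ledge, y along the rack, z square out of the slope. A hub of flange radius R standing here against the ledge has its origin at x = R, y = 0, z = 0.
- mark_c: white strip, 90 x 8 mm, painted up the rack's slope: the third from the rack's +y end, 84 mm from the second. Origin: on the slope at the foot of the ledge, mid-width of the strip; x up the slope away from the ledge, y along the rack, z square out of the slope. A hub of flange radius R standing here against the ledge has its origin at x = R, y = 0, z = 0.
- mark_d: white strip, 90 x 8 mm, painted up the rack's slope: the last, at the rack's -y end, 84 mm from the third. Origin: on the slope at the foot of the ledge, mid-width of the strip; x up the slope away from the ledge, y along the rack, z square out of the slope. A hub of flange radius R standing here against the ledge has its origin at x = R, y = 0, z = 0.
- rack: fixed dark steel rack, 105 mm deep (x), 340 mm long (y). Its top slopes at 15 degrees, low at the front (-x), about 50 mm high at the back. Along the low edge a bright steel ledge, 8 mm thick, stands 9 mm proud of the slope; the foot of its face lies 45 mm in front of the origin, 24 mm over the table. Origin: centre of the underside; z up.
- v_block: fixed steel V-block, 44 x 40 mm, 45 mm tall, square with a V groove in its top; on the table beyond one end of the rack, 77 mm from the nearest strip's centre line. A round steel weight, 42 mm in diameter and 42 mm tall (not listed), stands at the other end; which end is which varies. Origin: centre of its underside.
Mind the look-alikes: they are no part of the job. Leave any pink look-alike of the hub_36 alone.

How it is judged:
By the outcome, as a careful person would: the job done as asked, in the order asked, and still so for the second after the job is handed in, with the robot touching nothing.
It also fails if it takes over 109 s, if anything falls off the work surface, if the arm or the gripper's body presses on something with over 40 N, if the wrist force passes 120 N, or if a joint passes its speed limit or range.

## Working session

There is one attempt and no reset: what is moved stays moved. The work goes in short steps, Python scripts to look and compute and a shell command to move; the robot and the scene stay as the last step left them, time stands still between calls to the robot, and variables do not carry over. Pictures are saved under pics/ and viewed, and the job is handed in when it is done.

```bash
mkdir -p pics; cat > h.py <<'E'
from plant import *
import numpy as np, cv2
def K(c):
    h,w=c["img"].shape[:2]; f=h/2/np.tan(np.radians(c["vertical_fov"])/2)
    return np.array([[f,0,c["cx"]],[0,f,c["cy"]],[0,0,1.]])
def ray(c,uv):
    p=cv2.undistortPoints(np.array([[uv]],float),K(c),np.array(c["distortion"],float))[0,0]
    T=np.array(c["world_from_camera"]); d=T[:3,:3]@np.array([p[0],-p[1],-1]); return T[:3,3],d
def at_z(c,uv,z):
    o,d=ray(c,uv); return o+d*(z-o[2])/d[2]
def proj(c,P):
    T=np.array(c["world_from_camera"]); P=np.atleast_2d(P).astype(float)
    q=(P-T[:3,3])@T[:3,:3]; q=q*[1,-1,-1]
    return cv2.projectPoints(q,np.zeros(3),np.zeros(3),K(c),np.array(c["distortion"],float))[0][:,0]
def world(c,p):
    T=np.array(c["world_from_camera"]); return T[:3,:3]@np.array(p)+T[:3,3]
def save(c,n): cv2.imwrite("pics/"+n+".png",c["img"][:,:,::-1])
E
python3 - <<'E'
from h import *
import pickle
o=get_obs(); print({k:np.round(v,3) for k,v in o.items()})
C={}
for n in("top","side"):
    c=capture(n); C[n]=c; save(c,n+"0"); print(n,np.round(c["world_from_camera"],2).tolist(),c["vertical_fov"],c["cx"],c["cy"],c["distortion"])
    for l in("hub_72","hub_60","hub_48","hub_36","mark_a","mark_b","mark_c","mark_d","rack","v_block"):
        print(l,[(np.round(world(c,d["position"])).tolist(),round(d["score"],2)) for d in spot_point(n,l)[:3]])
pickle.dump(C,open("c0.pkl","wb"))
E
```

```text
{'time': np.float64(0.0), 'joint_positions': array([-1.351,  0.343,  1.525,  0.   ,  1.275, -0.146]), 'dq': array([ 0.   , -0.001, -0.001, -0.   , -0.   , -0.   ]), 'tau': array([-2.0000e-03, -4.3125e+01, -2.4422e+01,  7.2000e-02,  5.6000e-02,
       -0.0000e+00]), 'tool_pos': array([ 187.717, -489.895,  248.039]), 'tcp_rot': array([-3.141e+00,  2.000e-03, -1.205e+00]), 'contact_force': array([-0.254,  0.507, -0.557]), 'moment': array([ 0.033, -0.014,  0.027]), 'grip_width': np.float64(91.975)}
top [[0.06, 0.98, -0.2, 337.16], [-1.0, 0.05, -0.01, -12.64], [-0.0, 0.21, 0.98, 991.04], [0.0, 0.0, 0.0, 1.0]] 49.441798383106324 278.65398603964013 217.37679868535776 [0.03073205 0.         0.         0.         0.        ]
hub_72 [([541.0, 347.0, 1.0], 0.88), ([459.0, -82.0, 2.0], 0.81), ([462.0, 11.0, -1.0], 0.6)]
hub_60 [([541.0, 347.0, 1.0], 0.88), ([459.0, -82.0, 2.0], 0.81), ([462.0, 11.0, -1.0], 0.6)]
hub_48 [([541.0, 347.0, 1.0], 0.88), ([459.0, -82.0, 2.0], 0.81), ([462.0, 11.0, -1.0], 0.6)]
hub_36 [([541.0, 347.0, 1.0], 0.88), ([459.0, -82.0, 2.0], 0.81), ([462.0, 11.0, -1.0], 0.6)
[... 862 characters left out ...]
 90.0, -0.0], 0.84), ([525.0, -339.0, 3.0], 0.77)]
hub_48 [([536.0, 347.0, 4.0], 0.93), ([357.0, 90.0, -0.0], 0.84), ([525.0, -339.0, 3.0], 0.77)]
hub_36 [([536.0, 347.0, 4.0], 0.93), ([357.0, 90.0, -0.0], 0.84), ([525.0, -339.0, 3.0], 0.77)]
mark_a [([559.0, 129.0, 19.0], 0.61), ([581.0, 43.0, 21.0], 0.6), ([598.0, -37.0, 26.0], 0.59)]
mark_b [([559.0, 129.0, 19.0], 0.61), ([581.0, 43.0, 21.0], 0.6), ([598.0, -37.0, 26.0], 0.59)]
mark_c [([559.0, 129.0, 19.0], 0.61), ([581.0, 43.0, 21.0], 0.6), ([598.0, -37.0, 26.0], 0.59)]
mark_d [([559.0, 129.0, 19.0], 0.61), ([581.0, 43.0, 21.0], 0.6), ([598.0, -37.0, 26.0], 0.59)]
rack [([634.0, 12.0, -2.0], 0.81)]
v_block [([593.0, 214.0, -6.0], 0.57)]
```

View pics/top0.png

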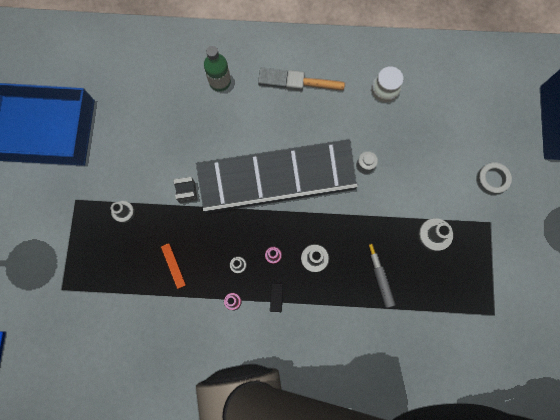

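View pics/side0.png

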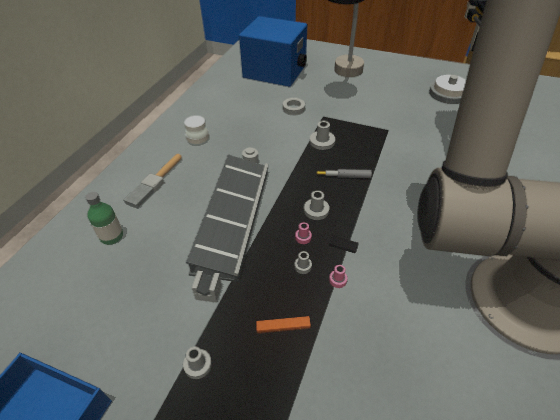

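The V-block is at top pixel (185,187), the +y end, so hub_72 goes on mark_a. The round weight is at (368,161). Steel hub candidates in the top view are (122,211), (238,265), (315,258) and (436,234). The pink look-alikes at (273,255) and (232,301) stay where they are. I'll enlarge the picture and measure.

```bash
cat > m1.py <<'E'
from h import *
import pickle
C=pickle.load(open("c0.pkl","rb")); c=C["top"]; im=c["img"]
tiles=[]
for (u,v) in [(122,211),(238,265),(315,258),(436,234)]:
    t=im[v-25:v+25,u-25:u+25]; tiles.append(cv2.resize(t,(300,300),interpolation=cv2.INTER_CUBIC))
r=np.vstack([np.hstack(tiles[:2]),np.hstack(tiles[2:])])
cv2.imwrite("pics/crop1.png",r[:,:,::-1])
cv2.imwrite("pics/crop2.png",cv2.resize(im[130:220,165:385],(770,315),interpolation=cv2.INTER_CUBIC)[:,:,::-1])
g=cv2.cvtColor(im,cv2.COLOR_RGB2GRAY)
# strips & hubs on mat by threshold
for nm,(x0,y0,x1,y1),th in [("rack",(196,135,362,212),150),("mat",(62,195,495,318),110)]:
    m=(g[y0:y1,x0:x1]>th).astype(np.uint8)
    n,l,s,ce=cv2.connectedComponentsWithStats(m)
    for i in range(1,n):
        if s[i,4]>30: print(nm,s[i][:5]+[x0,y0,0,0,0],np.round(ce[i]+[x0,y0],1))
E
python3 m1.py
```

```text
rack [329 145   9  41 136] [333.3 164.8]
rack [291 151   9  41 129] [295.3 170.6]
rack [253 157   9  41 132] [257.3 176.7]
rack [215 163   9  41 131] [219.  182.6]
rack [203 184 154  27 482] [279.3 197. ]
mat [  62  195  132   82 1611] [107.8 209.4]
mat [185 195  17  11  64] [195.4 202.7]
mat [203 195 101  16 380] [246.6 201.3]
mat [ 247  195  248  100 5255] [405.  210.4]
mat [162 244  23  44 303] [173.2 267.3]
mat [370 244  22  62 220] [380.3 273.9]
mat [301 245  28  27 456] [314.3 257.8]
mat [265 247  16  16 117] [272.5 254.1]
mat [230 257  16  16 131] [237.2 264.4]
mat [  62  291  433   27 6296] [215.3 308.2]
```

```bash
ls pics
```

```text
crop1.png
crop2.png
side0.png
top0.png
```

View pics/crop1.png

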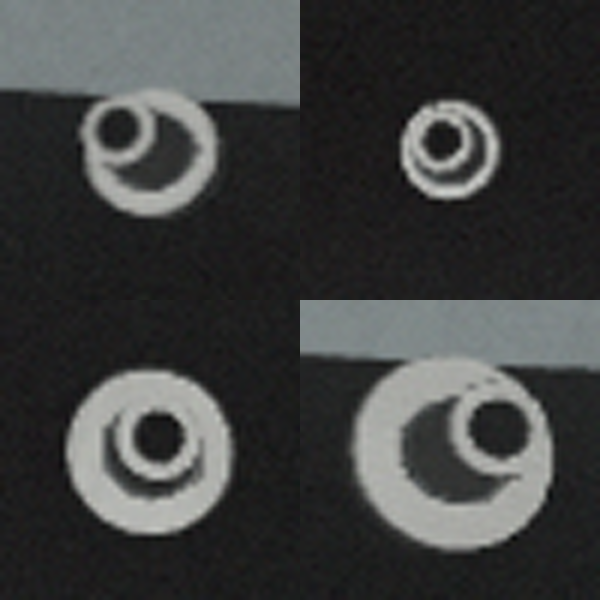

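View pics/crop2.png

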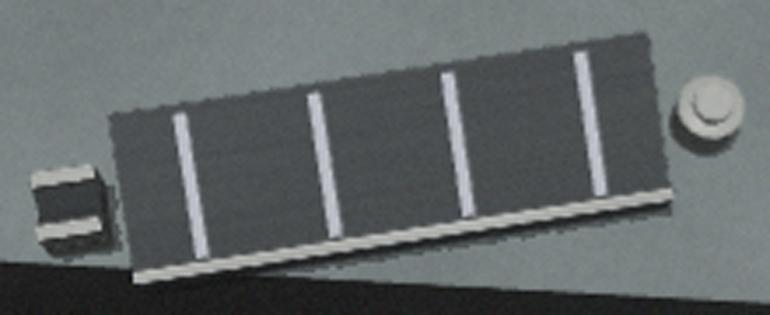

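By flange width (about 16, 22, 27.5 and 33 px): hub_36 is (238,265), hub_48 is (122,211), hub_60 is (315,258) and hub_72 is (436,234). All four are grey steel. Next I'll fit the poses.

```bash
cat > fit.py <<'E'
from h import *
import pickle
from scipy.optimize import minimize, least_squares
from scipy.ndimage import map_coordinates
def smp(g,uv): return map_coordinates(g,[uv[:,1],uv[:,0]],order=1,mode='nearest')
A=np.linspace(0,2*np.pi,180,endpoint=False)
def hubfit(c,R,x0,z=14.0,bossr=None,H=None):
    g=cv2.GaussianBlur(cv2.cvtColor(c["img"],cv2.COLOR_RGB2GRAY),(0,0),0.8).astype(float)
    def cost(p,dr=2.0):
        circ=lambda r,zz:np.c_[p[0]+r*np.cos(A),p[1]+r*np.sin(A),np.full(180,zz)]
        s=np.mean(np.clip(smp(g,proj(c,circ(R-dr,z)))-smp(g,proj(c,circ(R+dr,z))),-30,80))
        return -s
    best=min(((cost(np.array(x0)+[a,b]),a,b) for a in range(-12,13,2) for b in range(-12,13,2)))
    r=minimize(cost,np.array(x0)+best[1:],method="Nelder-Mead",options=dict(initial_simplex=np.array(x0)+np.array(best[1:])+np.array([[0,0],[1.5,0],[0,1.5]])))
    return r.x,-r.fun
def rackpts(x,y,yaw):
    s,co=np.sin(yaw),np.cos(yaw);t=np.radians(15)
    f=lambda X,Y,Z:np.array([x+co*X-s*Y,y+s*X+co*Y,Z])
    return f
def slope(u,Y): t=np.radians(15); return -45+u*np.cos(t),Y,24+u*np.sin(t)
if __name__=="__main__":
    C=pickle.load(open("c0.pkl","rb"))
    H={"hub_72":(36,436,234),"hub_60":(30,315,258),"hub_48":(24,122,211),"hub_36":(18,238,265)}
    for n,(R,u,v) in H.items():
        x0=at_z(C["top"],(u,v),14)[:2]
        for k in C:
            x,s=hubfit(C[k],R,x0); x0=x if k=="top" else x0; print(n,k,np.round(x,1),round(s,1))
    for k in C:
        c=C[k]; g=cv2.cvtColor(c["img"],cv2.COLOR_RGB2GRAY).astype(float); g=cv2.GaussianBlur(g,(0,0),0.7)
        U=np.linspace(3,87,60)
        def cost(p,dz=0):
            f=rackpts(*p); s=0
            for Y in(126,42,-42,-126):
                P=lambda d:smp(g,proj(c,np.array([f(*slope(u,Y+d)) for u in U])))
                s+=np.mean(P(0)+P(2)+P(-2)-1.5*P(8)-1.5*P(-8))
            V=np.linspace(-165,165,100)
            t=np.radians(15)
            # ledge top band: inside vs slope just up; ledge top centre at n=9,u=-4
            L=lambda u,n:smp(g,proj(c,np.array([f(-45+u*np.cos(t)-n*np.sin(t),Y,24+u*np.sin(t)+n*np.cos(t)) for Y in V])))
            s+=2*np.mean(L(-4,9)-0.5*L(4,0)-0.0)+np.mean(L(-2,9)+L(-6,9))-np.mean(L(3,9))
            return -s
        p0=np.array([633.,11,-.22]) 
        best=min(((cost(p0+[a,b,w]),a,b,w) for a in range(-8,9,2) for b in range(-12,13,3) for w in np.linspace(-.06,.06,7)))
        q=p0+best[1:]
        r=minimize(cost,q,method="Nelder-Mead",options=dict(initial_simplex=np.array([q,q+[2,0,0],q+[0,2,0],q+[0,0,.01]]),xatol=.01,fatol=.01,maxiter=300))
        print(k,"rack",np.round(r.x,3),round(-r.fun,1))
        f=rackpts(*r.x); im=cv2.resize(c["img"],None,fx=2,fy=2)
        for Y in(126,42,-42,-126):
            for d in(-4,4):
                pp=(proj(c,[f(*slope(u,Y+d)) for u in(0,90)])*2+.5).astype(int)
                cv2.line(im,tuple(map(int,pp[0])),tuple(map(int,pp[1])),(255,0,0),1)
        ctr=(proj(c,[f(0,0,30)])[0]*2).astype(int); cv2.imwrite("pics/rk_%s.png"%k,im[max(0,ctr[1]-150):ctr[1]+150,max(0,ctr[0]-200):ctr[0]+200,::-1])
E
python3 fit.py
```

```text
hub_72 top [ 523.6 -340.2] 69.4
hub_72 side [ 524.  -338.3] 28.7
hub_60 top [457.5 -80.1] 80.0
hub_60 side [457.6 -79.1] 47.2
hub_48 top [537.3 346.9] 56.0
hub_48 side [536.4 346.8] 51.2
hub_36 top [433.3  84.1] 80.0
hub_36 side [433.7  86.5] 50.7
top rack [6.33746e+02 1.19570e+01 2.16000e-01] 1624.9
side rack [ 6.40914e+02  4.07300e+00 -1.50000e-01] 296.3
```

```bash
sed -i 's/633.,11,-.22/633.,11,.22/' fit.py; python3 fit.py | grep rack; python3 -c "
import cv2,numpy as np
a=cv2.imread('pics/rk_top.png');b=cv2.imread('pics/rk_side.png');cv2.imwrite('pics/rk.png',np.hstack([a,b]))"
```

```text
top rack [6.33743e+02 1.19590e+01 2.16000e-01] 1624.9
side rack [6.33961e+02 1.28020e+01 2.16000e-01] 1251.9
```

View pics/rk.png

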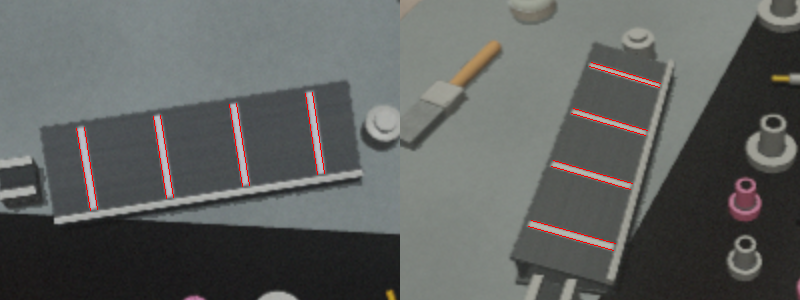

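```bash
python3 -m handwheel '{"translation":[[0.28,0.125,-0.065],[0.28,0.125,-0.065],[0.28,0.125,-0.065],[0.28,0.125,-0.065],[0.28,0.125,-0.065],[0.28,0.125,-0.065],[0.28,0.125,-0.065],[0.28,0.125,-0.065]],"twist":[-0.012,-0.012,-0.012,-0.012,-0.012,-0.012,-0.012,-0.012]}' 72
cat > st.py <<'E'
from h import *
import sys
o=get_obs(); p=np.array(o["tool_pos"]); print("t",round(o["time"],2),p.round(1),np.round(o["tcp_rot"],3),"F",np.round(o["contact_force"],1),"w",round(float(o["grip_width"]),1))
if len(sys.argv)>3:
    t=np.array([float(a) for a in sys.argv[1:4]]); print("d",(t-p).round(1),"units",((t-p)/150).round(4),"/8",((t-p)/1200).round(4)," twist",round((-1.355-o["tcp_rot"][2])/np.pi*2,4))
E
python3 st.py 523.8 -339.3 42
cat > pl.py <<'E'
import numpy as np
t=np.radians(15);s,c=np.sin(.216),np.cos(.216)
def T(R,hp,Y,off):
    u=R+off;X=-45+u*np.cos(t)-hp*np.sin(t);Z=24+u*np.sin(t)+hp*np.cos(t)+42-hp
    return np.array([633.85+c*X-s*Y,12.4+s*X+c*Y,Z])
for n,R,hp,Y in(("72a",36,39,126),("60b",30,37,42),("48c",24,34,-42),("36d",18,31,-126)):
    print(n,"uphill14",T(R,hp,Y,14).round(1),"final",T(R,hp,Y,0).round(1))
E
python3 pl.py
```

```text
time: 2.1
tool_pos: [531.2, -337.7, 169.5]
tcp_rot: [3.141, -0.005, -1.368]
contact_force: [0.4, -0.4, 0.9]
grip_width: 65.9
t 2.1 [ 531.2 -337.7  169.5] [ 3.141 -0.005 -1.368] F [ 0.4 -0.4  0.9] w 65.9
d [  -7.4   -1.6 -127.5] units [-0.0496 -0.0109 -0.8502] /8 [-0.0062 -0.0014 -0.1063]  twist 0.0082
72a uphill14 [600.2 134.   77.6] final [587.  131.1  74. ]
60b uphill14 [613.1  50.8  76.1] final [599.8  47.9  72.5]
48c uphill14 [626.2 -32.3  74.7] final [612.9 -35.2  71.1]
36d uphill14 [ 639.3 -115.4   73.2] final [ 626.  -118.3   69.6]
```

```bash
python3 -m handwheel '{"translation":[[-0.03,-0.006,-0.06],[-0.02,-0.005,-0.06],[0,0,-0.06],[0,0,-0.06],[0,0,-0.06],[0,0,0],[0,0,0],[0,0,0]],"twist":[0.004,0.004,0,0,0,0,0,0]}'
python3 st.py 523.8 -339.3 42
cat > wf.py <<'E'
from fit import *
import sys
R,x,y=map(float,sys.argv[1:4]); c=capture("wrist"); save(c,sys.argv[4]); print(hubfit(c,R,(x,y)))
E
python3 wf.py 36 523.8 -339.3 w1
```

```text
time: 3.1
tool_pos: [523.1, -339.6, 121.3]
tcp_rot: [3.141, -0.004, -1.354]
contact_force: [-0.6, -0.2, -0.7]
grip_width: 66.1
t 3.1 [ 523.1 -339.6  121.3] [ 3.141 -0.004 -1.354] F [-0.6 -0.2 -0.7] w 66.1
d [  0.7   0.3 -79.3] units [ 0.0048  0.0019 -0.529 ] /8 [ 0.0006  0.0002 -0.0661]  twist -0.0004
(array([ 522.01542358, -339.16651611]), np.float64(80.0))
```

View pics/w1.png

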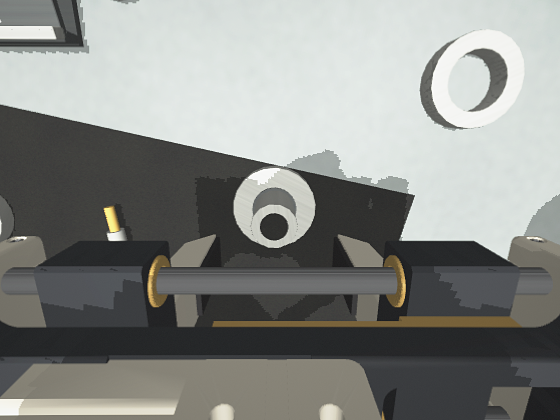

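The wrist picture shows the hub boss at (275,222), centred between the jaws (195..360). I'm descending and gripping.

```bash
python3 -m handwheel '{"translation":[[0,0,-0.1],[0,0,-0.1],[0,0,-0.1],[0,0,-0.1],[0,0,-0.06],[0,0,-0.03],[0,0,-0.02],[0,0,0]],"twist":[0,0,0,0,0,0,0,0]}'
python3 st.py 523 -339.2 42
```

```text
time: 4.15
tool_pos: [522.8, -339.1, 38.7]
tcp_rot: [3.14, -0.003, -1.354]
contact_force: [0.5, -0.5, 0.2]
grip_width: 65.8
t 4.15 [ 522.8 -339.1   38.7] [ 3.140e+00 -3.000e-03 -1.354e+00] F [ 0.5 -0.5  0.2] w 65.8
d [ 0.2 -0.1  3.3] units [ 0.0012 -0.0008  0.0223] /8 [ 0.0002 -0.0001  0.0028]  twist -0.0006
```

```bash
python3 -m handwheel '{"translation":[[0,0,0.022],[0,0,0],[0,0,0],[0,0,0],[0,0,0],[0,0,0],[0,0,0],[0,0,0]],"twist":[0,0,0,0,0,0,0,0]}' 255
python3 st.py 523 -339.2 42
```

```text
time: 5.15
tool_pos: [523.3, -339.1, 43.6]
tcp_rot: [3.141, -0.004, -1.354]
contact_force: [-0.3, 0.9, -0.5]
grip_width: 33.2
t 5.15 [ 523.3 -339.1   43.6] [ 3.141 -0.004 -1.354] F [-0.3  0.9 -0.5] w 33.2
d [-0.3 -0.1 -1.6] units [-0.0017 -0.0009 -0.0106] /8 [-0.0002 -0.0001 -0.0013]  twist -0.0005
```

```bash
python3 -m handwheel '{"translation":[[0,0,0.1],[0,0,0.2],[0,0,0.2],[0,0,0.2],[0,0.1,0.15],[0.05,0.3,0.05],[0.05,0.3,0],[0.05,0.3,0]],"twist":[0,0,0,0,0,0,0,0]}'
python3 st.py 600.2 134 160
```

```text
time: 6.15
tool_pos: [542.1, -187.4, 182.8]
tcp_rot: [3.136, -0.0, -1.36]
contact_force: [0.0, -0.6, -7.1]
grip_width: 33.5
t 6.15 [ 542.1 -187.4  182.8] [ 3.136 -0.    -1.36 ] F [ 0.  -0.6 -7.1] w 33.5
d [ 58.1 321.4 -22.8] units [ 0.3875  2.1425 -0.1519] /8 [ 0.0484  0.2678 -0.019 ]  twist 0.0034
```

Held: 7.1 N of load. I'm carrying it to above mark_a, uphill of the ledge.

```bash
python3 -m handwheel '{"translation":[[0.055,0.3,0],[0.055,0.3,0],[0.055,0.3,0],[0.055,0.3,0],[0.05,0.3,-0.02],[0.05,0.3,-0.03],[0.04,0.2,-0.05],[0.02,0.1,-0.05]],"twist":[0,0,0,0,0,0,0,0]}'
python3 st.py 600.2 134 110
```

```text
time: 7.15
tool_pos: [597.5, 140.0, 162.3]
tcp_rot: [3.135, -0.001, -1.358]
contact_force: [-0.5, -0.4, -5.6]
grip_width: 33.8
t 7.15 [597.5 140.  162.3] [ 3.135e+00 -1.000e-03 -1.358e+00] F [-0.5 -0.4 -5.6] w 33.8
d [  2.7  -6.  -52.3] units [ 0.0181 -0.04   -0.3487] /8 [ 0.0023 -0.005  -0.0436]  twist 0.0018
```

```bash
python3 -m handwheel '{"translation":[[0.018,-0.04,-0.07],[0,0,-0.07],[0,0,-0.07],[0,0,-0.07],[0,0,-0.07],[0,0,-0.04],[0,0,0],[0,0,0]],"twist":[0.001,0,0,0,0,0,0,0]}'
python3 st.py 600.2 134 79
python3 - <<'E'
from h import *
c=capture("side"); save(c,"s1"); cv2.imwrite("pics/s1c.png",cv2.resize(c["img"][120:320,140:340],(600,600),interpolation=cv2.INTER_CUBIC)[:,:,::-1])
E
```

```text
time: 8.15
tool_pos: [599.6, 130.7, 99.1]
tcp_rot: [3.131, -0.002, -1.359]
contact_force: [0.7, 0.4, -5.4]
grip_width: 33.7
t 8.15 [599.6 130.7  99.1] [ 3.131e+00 -2.000e-03 -1.359e+00] F [ 0.7  0.4 -5.4] w 33.7
d [  0.6   3.3 -20.1] units [ 0.0041  0.0223 -0.1342] /8 [ 0.0005  0.0028 -0.0168]  twist 0.0024
```

View pics/s1c.png

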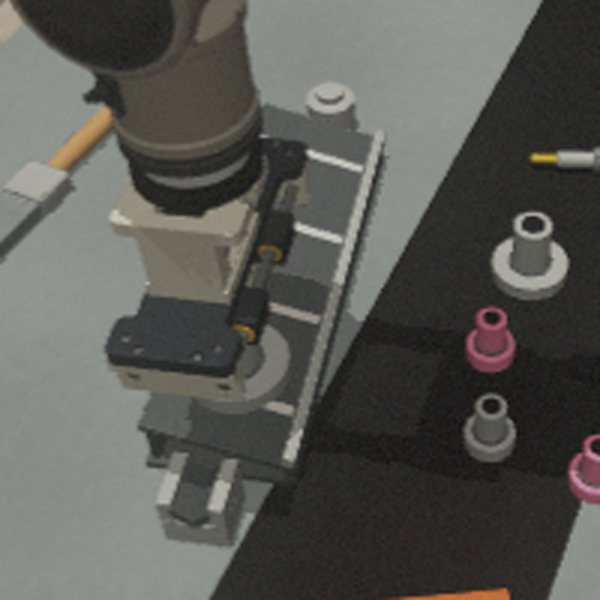

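The side view shows hub_72 over strip a, just above the slope. The V-block is clear at (200,500) in the crop. I'm correcting y and lowering gently.

```bash
python3 -m handwheel '{"translation":[[0.003,0.022,0],[0,0,-0.015],[0,0,-0.015],[0,0,-0.015],[0,0,-0.015],[0,0,-0.015],[0,0,0],[0,0,0]],"twist":[0.001,0.001,0,0,0,0,0,0]}'
python3 st.py 600.2 134 79
```

```text
time: 9.2
tool_pos: [600.6, 134.5, 88.1]
tcp_rot: [3.133, -0.002, -1.355]
contact_force: [-0.6, -0.9, -5.8]
grip_width: 33.5
t 9.2 [600.6 134.5  88.1] [ 3.133e+00 -2.000e-03 -1.355e+00] F [-0.6 -0.9 -5.8] w 33.5
d [-0.4 -0.5 -9.1] units [-0.0024 -0.0033 -0.0605] /8 [-0.0003 -0.0004 -0.0076]  twist 0.0001
```

```bash
python3 -m handwheel '{"translation":[[0,0,-0.012],[0,0,-0.012],[0,0,-0.012],[0,0,0],[0,0,0],[0,0,0],[0,0,0],[0,0,0]],"twist":[0,0,0,0,0,0,0,0]}'
python3 st.py 600.2 134 79
```

```text
time: 10.2
tool_pos: [600.5, 134.5, 87.7]
tcp_rot: [3.136, -0.003, -1.355]
contact_force: [-1.7, 0.3, -2.0]
grip_width: 33.4
t 10.2 [600.5 134.5  87.7] [ 3.136e+00 -3.000e-03 -1.355e+00] F [-1.7  0.3 -2. ] w 33.4
d [-0.3 -0.5 -8.7] units [-0.002  -0.0031 -0.0581] /8 [-0.0003 -0.0004 -0.0073]  twist -0.0002
```

```bash
python3 -m handwheel '{"translation":[[0,0,-0.03],[0,0,-0.03],[0,0,-0.03],[0,0,-0.03],[0,0,0],[0,0,0],[0,0,0],[0,0,0]],"twist":[0,0,0,0,0,0,0,0]}'
python3 st.py 600.2 134 79
```

```text
time: 11.2
tool_pos: [597.5, 133.8, 78.8]
tcp_rot: [3.133, -0.004, -1.354]
contact_force: [-2.2, -0.4, 0.4]
grip_width: 33.5
t 11.2 [597.5 133.8  78.8] [ 3.133 -0.004 -1.354] F [-2.2 -0.4  0.4] w 33.5
d [2.7 0.2 0.2] units [0.018  0.0011 0.0014] /8 [0.0022 0.0001 0.0002]  twist -0.0009
```

```bash
cat > crop.py <<'E'
from h import *
import sys
n=sys.argv[1]; u,v,r=map(int,sys.argv[3:6]); c=capture(n); save(c,sys.argv[2]+"f")
cv2.imwrite("pics/%s.png"%sys.argv[2],cv2.resize(c["img"][max(0,v-r):v+r,max(0,u-r):u+r],(600,600),interpolation=cv2.INTER_CUBIC)[:,:,::-1])
E
python3 crop.py side s2 225 240 55
```

```text
(no output)
```

View pics/s2.png

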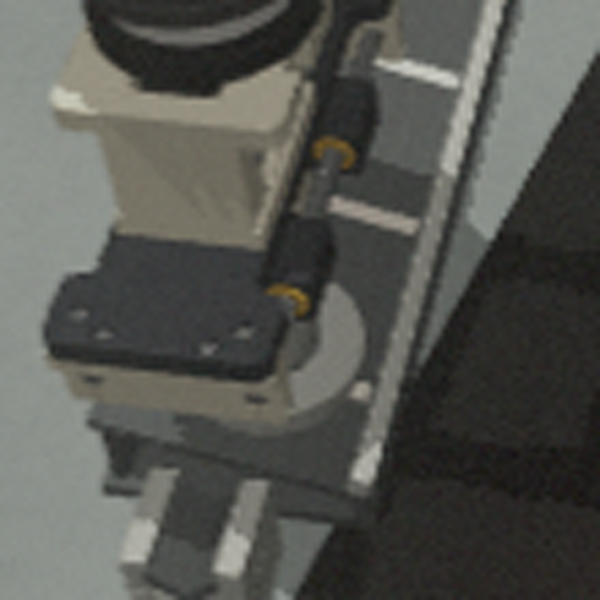

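Flange appears flat with a gap of around 10 mm to the ledge. I'm sliding it down the slope.

```bash
python3 -m handwheel '{"translation":[[-0.019,-0.004,-0.005],[-0.019,-0.004,-0.005],[-0.019,-0.004,-0.005],[-0.019,-0.004,-0.005],[-0.019,-0.004,-0.005],[-0.019,-0.004,-0.005],[0,0,0],[0,0,0]],"twist":[0,0,0,0,0,0,0,0]}'
python3 st.py 587 131.1 75.6
```

```text
time: 12.25
tool_pos: [589.6, 131.9, 77.3]
tcp_rot: [-3.124, -0.005, -1.355]
contact_force: [2.3, 1.2, -3.5]
grip_width: 33.9
t 12.25 [589.6 131.9  77.3] [-3.124 -0.005 -1.355] F [ 2.3  1.2 -3.5] w 33.9
d [-2.6 -0.8 -1.7] units [-0.0176 -0.0056 -0.0115] /8 [-0.0022 -0.0007 -0.0014]  twist 0.0
```

```bash
python3 -m handwheel '{"translation":[[-0.03,-0.006,-0.01],[-0.03,-0.006,-0.01],[-0.03,-0.006,-0.01],[0,0,0],[0,0,0],[0,0,0],[0,0,0],[0,0,0]],"twist":[0,0,0,0,0,0,0,0]}'
python3 st.py 587 131.1 75.6; python3 crop.py side s3 225 240 55
```

```text
time: 13.25
tool_pos: [588.0, 131.5, 78.5]
tcp_rot: [-3.091, -0.006, -1.357]
contact_force: [3.0, 1.7, -4.1]
grip_width: 33.2
t 13.25 [588.  131.5  78.5] [-3.091 -0.006 -1.357] F [ 3.   1.7 -4.1] w 33.2
d [-1.  -0.4 -2.9] units [-0.0064 -0.0028 -0.0193] /8 [-0.0008 -0.0004 -0.0024]  twist 0.0011
```

View pics/s3.png

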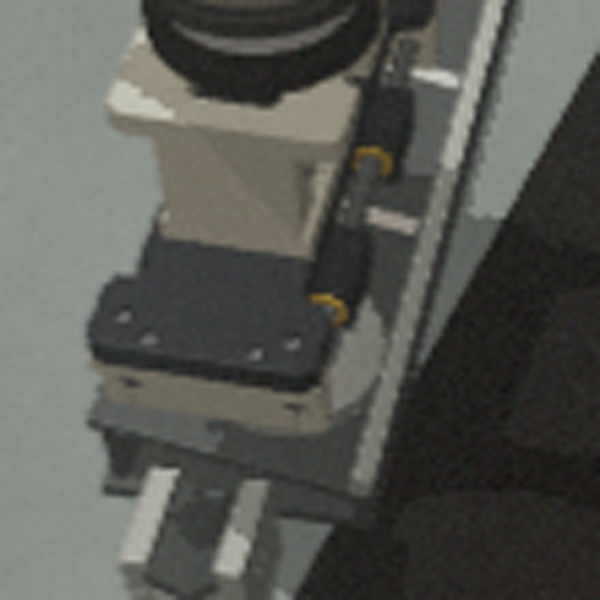

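It's against the ledge, partly carried. I'll press down gently, then release.

```bash
python3 -m handwheel '{"translation":[[0,0,-0.025],[0,0,-0.025],[0,0,-0.02],[0,0,0],[0,0,0],[0,0,0],[0,0,0],[0,0,0]],"twist":[0,0,0,0,0,0,0,0]}'
python3 st.py 587 131.1 75.6
python3 -m handwheel '{"translation":[[0,0,0],[0,0,0],[0,0,0],[0,0,0],[0,0,0],[0,0,0],[0,0,0],[0,0,0]],"twist":[0,0,0,0,0,0,0,0]}' 115; python3 st.py 587 131.1 75.6;python3 crop.py side s4 225 240 55;  python3 crop.py wrist s4w 280 210 210
```

```text
time: 14.3
tool_pos: [588.6, 131.4, 73.5]
tcp_rot: [-3.087, -0.007, -1.356]
contact_force: [0.9, 0.3, 1.6]
grip_width: 33.4
t 14.3 [588.6 131.4  73.5] [-3.087 -0.007 -1.356] F [0.9 0.3 1.6] w 33.4
d [-1.6 -0.3  2.1] units [-0.0107 -0.0019  0.0141] /8 [-0.0013 -0.0002  0.0018]  twist 0.0007
time: 15.3
tool_pos: [586.2, 130.9, 72.1]
tcp_rot: [-3.093, -0.007, -1.356]
contact_force: [0.7, -0.2, 0.1]
grip_width: 50.3
t 15.3 [586.2 130.9  72.1] [-3.093 -0.007 -1.356] F [ 0.7 -0.2  0.1] w 50.3
d [0.8 0.2 3.5] units [0.0054 0.0016 0.0235] /8 [0.0007 0.0002 0.0029]  twist 0.0005
```

View pics/s4.png

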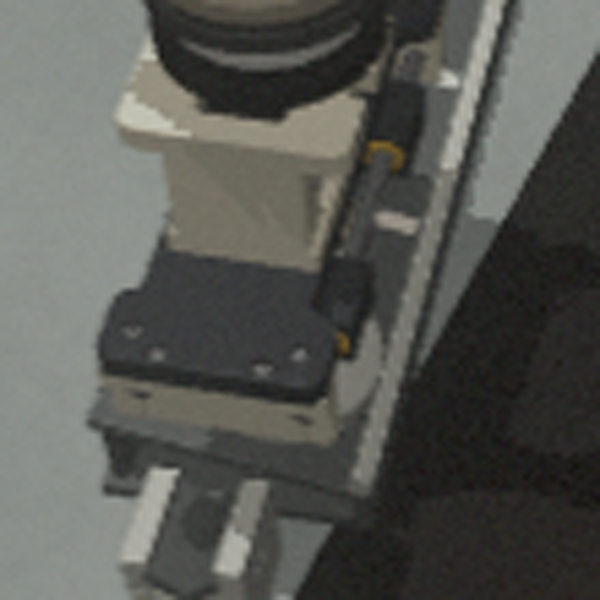

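View pics/s4w.png

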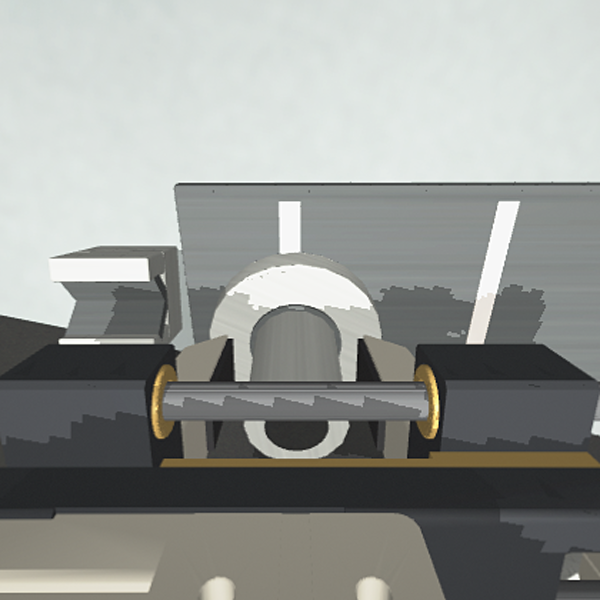

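Released. The wrist view shows the flange centred under its strip (288,230), with the boss between the open pads. I'm retreating up and towards hub_60.

```bash
python3 -m handwheel '{"translation":[[0,0,0.06],[0,0,0.15],[0,0,0.2],[0,0,0.2],[0,-0.1,0.05],[-0.1,-0.3,0],[-0.15,-0.35,0],[-0.15,-0.3,0]],"twist":[0,0,0,0,0,0,0,0]}' 
cat > chk.py <<'E'
from fit import *
import sys
t=np.radians(15)
def hubslope(c,R,Y,rk=(633.85,12.4,.216)):
    g=cv2.GaussianBlur(cv2.cvtColor(c["img"],cv2.COLOR_RGB2GRAY),(0,0),0.8).astype(float); f=rackpts(*rk)
    def P(p,r,n): 
        u=R+p[0]+r*np.cos(A); y=Y+p[1]+r*np.sin(A)
        return proj(c,f(-45+u*np.cos(t)-n*np.sin(t),y,24+u*np.sin(t)+n*np.cos(t)+0*u).T)
    def cost(p): return -np.mean(np.clip(smp(g,P(p,R-2,14))-smp(g,P(p,R+2,14)),-30,80))
    b=min((cost(np.array([a,e])),a,e) for a in range(-12,21,2) for e in range(-12,13,2))
    q=np.array(b[1:],float); r=minimize(cost,q,method="Nelder-Mead",options=dict(initial_simplex=np.array([q,q+[1.5,0],q+[0,1.5]])))
    return r.x.round(1),round(-r.fun,1)
if __name__=="__main__":
    cs={k:capture(k) for k in("top","side")}
    for k in cs: save(cs[k],sys.argv[1]+k)
    for a in sys.argv[2:]:
        R,Y=map(float,a.split(","))
        for k in cs: print(a,k,"off from ideal (upslope, along)",*hubslope(cs[k],R,Y))
    o=np.hstack([cv2.resize(cs["top"]["img"][125:245,160:340],(400,267)),cv2.resize(cs["side"]["img"][145:300,165:330],(400,376))[:267] if 0 else cv2.resize(cs["side"]["img"][140:300,160:340],(400,267))])
    cv2.imwrite("pics/%s.png"%sys.argv[1],cv2.resize(o,(800,534))[:,:,::-1])
E
python3 st.py 458 -79.7 120; python3 chk.py k1 36,126
```

```text
time: 16.4
tool_pos: [524.2, -30.5, 174.7]
tcp_rot: [-3.092, -0.008, -1.35]
contact_force: [0.6, -0.4, 0.1]
grip_width: 50.4
t 16.4 [524.2 -30.5 174.7] [-3.092 -0.008 -1.35 ] F [ 0.6 -0.4  0.1] w 50.4
d [-66.2 -49.2 -54.7] units [-0.4416 -0.328  -0.3645] /8 [-0.0552 -0.041  -0.0456]  twist -0.003
36,126 top off from ideal (upslope, along) [-0.3 -2.4] 49.8
36,126 side off from ideal (upslope, along) [-0.1 -1. ] 28.0
```

View pics/k1.png

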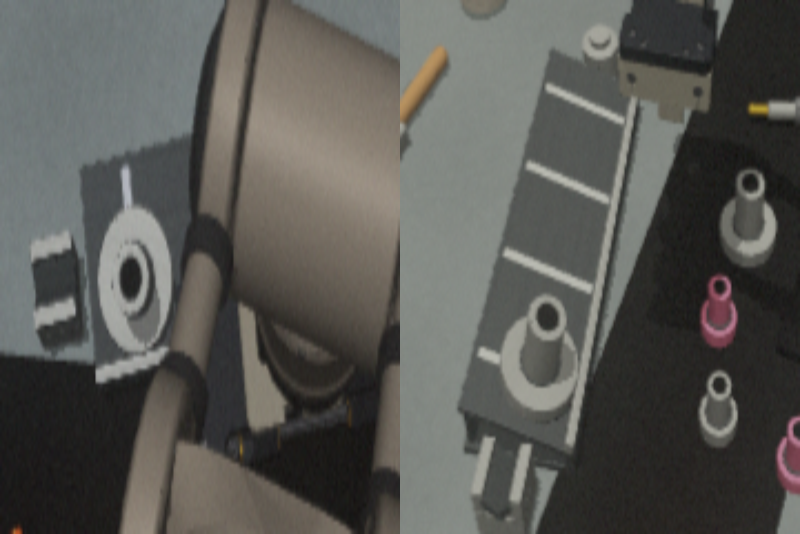

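hub_72 sits flat against the ledge, about 1–2 mm off the strip's centre. Next is hub_60.

```bash
python3 -m handwheel '{"translation":[[-0.11,-0.08,0],[-0.11,-0.08,0],[-0.11,-0.08,0],[-0.08,-0.06,-0.06],[-0.03,-0.025,-0.1],[0,0,-0.1],[0,0,-0.06],[0,0,0]],"twist":[0,0,-0.002,0,0,0,0,0]}' 83
python3 st.py 457.6 -79.6 42; python3 wf.py 30 457.6 -79.6 w2
```

```text
time: 17.5
tool_pos: [453.0, -84.9, 122.3]
tcp_rot: [-3.098, -0.006, -1.362]
contact_force: [-0.3, -0.1, 0.8]
grip_width: 62.1
t 17.5 [453.  -84.9 122.3] [-3.098 -0.006 -1.362] F [-0.3 -0.1  0.8] w 62.1
d [  4.6   5.3 -80.3] units [ 0.0308  0.035  -0.5352] /8 [ 0.0038  0.0044 -0.0669]  twist 0.0044
(array([455.6, -79.6]), np.float64(80.0))
```

View pics/w2.png

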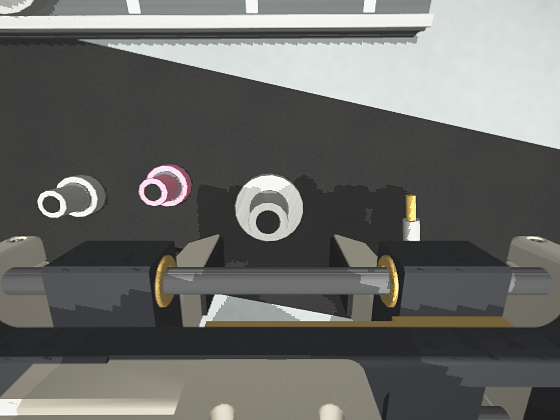

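The wrist view shows hub_60 at (268,208), a few mm left of the jaw mid (277). I'm correcting and descending.

```bash
python3 -m handwheel '{"translation":[[0.025,0.034,-0.05],[0,0,-0.1],[0,0,-0.1],[0,0,-0.1],[0,0,-0.08],[0,0,-0.05],[0,0,-0.02],[0,0,0]],"twist":[0.004,0,0,0,0,0,0,0]}'
python3 st.py 456.8 -79.6 42
```

```text
time: 18.55
tool_pos: [460.5, -78.4, 46.1]
tcp_rot: [-3.092, -0.009, -1.352]
contact_force: [-0.7, -0.2, 0.1]
grip_width: 61.9
t 18.55 [460.5 -78.4  46.1] [-3.092 -0.009 -1.352] F [-0.7 -0.2  0.1] w 61.9
d [-3.7 -1.2 -4.1] units [-0.0244 -0.008  -0.0276] /8 [-0.003  -0.001  -0.0034]  twist -0.0016
```

```bash
python3 -m handwheel '{"translation":[[-0.024,-0.008,-0.025],[0,0,0],[0,0,0],[0,0,0],[0,0,0],[0,0,0],[0,0,0],[0,0,0]],"twist":[-0.001,0,0,0,0,0,0,0]}' 255
python3 st.py 456.8 -79.6 42
```

```text
time: 19.55
tool_pos: [456.8, -79.7, 42.9]
tcp_rot: [-3.091, -0.01, -1.354]
contact_force: [-0.3, -0.1, -0.4]
grip_width: 29.1
t 19.55 [456.8 -79.7  42.9] [-3.091 -0.01  -1.354] F [-0.3 -0.1 -0.4] w 29.1
d [ 0.   0.1 -0.9] units [ 0.0002  0.0006 -0.006 ] /8 [ 0.      0.0001 -0.0008]  twist -0.0004
```

```bash
python3 -m handwheel '{"translation":[[0,0,0.1],[0,0,0.2],[0,0,0.25],[0,0,0.25],[0.2,0.17,0.06],[0.25,0.21,0],[0.25,0.21,0],[0.22,0.18,0]],"twist":[0,0,0,0,0,0,0,0]}'
python3 st.py 613 51.5 100
```

```text
time: 20.55
tool_pos: [593.3, 37.7, 173.2]
tcp_rot: [-3.099, -0.007, -1.359]
contact_force: [0.2, -0.9, -3.6]
grip_width: 30.0
t 20.55 [593.3  37.7 173.2] [-3.099 -0.007 -1.359] F [ 0.2 -0.9 -3.6] w 30.0
d [ 19.7  13.8 -73.2] units [ 0.1312  0.0918 -0.4877] /8 [ 0.0164  0.0115 -0.061 ]  twist 0.0027
```

```bash
python3 -m handwheel '{"translation":[[0.05,0.03,0],[0.04,0.03,0],[0,0,-0.1],[0,0,-0.12],[0,0,-0.12],[0,0,-0.08],[0,0,-0.02],[0,0,0]],"twist":[0.002,0,0,0,0,0,0,0]}'
python3 st.py 613 51.5 90
```

```text
time: 21.55
tool_pos: [602.9, 44.9, 99.3]
tcp_rot: [-3.109, -0.005, -1.357]
contact_force: [0.6, 0.2, -3.1]
grip_width: 29.6
t 21.55 [602.9  44.9  99.3] [-3.109 -0.005 -1.357] F [ 0.6  0.2 -3.1] w 29.6
d [10.1  6.6 -9.3] units [ 0.0672  0.0441 -0.0622] /8 [ 0.0084  0.0055 -0.0078]  twist 0.0016
```

```bash
python3 -m handwheel '{"translation":[[0.05,0.03,0],[0.018,0.014,0],[0,0,0],[0,0,-0.03],[0,0,-0.03],[0,0,-0.02],[0,0,0],[0,0,0]],"twist":[0,0.001,0,0,0,0,0,0]}'
python3 st.py 613 51.5 84
```

```text
time: 22.55
tool_pos: [614.6, 52.1, 88.0]
tcp_rot: [-3.106, -0.006, -1.355]
contact_force: [0.3, 0.1, -4.1]
grip_width: 29.9
t 22.55 [614.6  52.1  88. ] [-3.106 -0.006 -1.355] F [ 0.3  0.1 -4.1] w 29.9
d [-1.6 -0.6 -4. ] units [-0.0109 -0.0038 -0.0264] /8 [-0.0014 -0.0005 -0.0033]  twist 0.0003
```

```bash
python3 -m handwheel '{"translation":[[0,0,-0.03],[0,0,-0.03],[0,0,-0.03],[0,0,-0.03],[0,0,-0.02],[0,0,0],[0,0,0],[0,0,0]],"twist":[0,0,0,0,0,0,0,0]}'
python3 st.py 613 51.5 77
```

```text
time: 23.55
tool_pos: [613.5, 51.7, 79.6]
tcp_rot: [-3.102, -0.009, -1.354]
contact_force: [0.5, 0.3, -1.5]
grip_width: 29.6
t 23.55 [613.5  51.7  79.6] [-3.102 -0.009 -1.354] F [ 0.5  0.3 -1.5] w 29.6
d [-0.5 -0.2 -2.6] units [-0.0034 -0.0012 -0.0174] /8 [-0.0004 -0.0001 -0.0022]  twist -0.0003
```

```bash
python3 -m handwheel '{"translation":[[0,0,-0.03],[0,0,-0.03],[0,0,-0.02],[0,0,0],[0,0,0],[-0.018,-0.004,-0.005],[-0.018,-0.004,-0.005],[-0.018,-0.004,-0.005]],"twist":[0,0,0,0,0,0,0,0]}'
python3 st.py 600 48.7 73.4
```

```text
time: 24.55
tool_pos: [605.2, 49.3, 71.1]
tcp_rot: [-3.1, -0.01, -1.354]
contact_force: [1.7, 0.4, 0.4]
grip_width: 29.6
t 24.55 [605.2  49.3  71.1] [-3.1   -0.01  -1.354] F [1.7 0.4 0.4] w 29.6
d [-5.2 -0.6  2.3] units [-0.0343 -0.0042  0.0151] /8 [-0.0043 -0.0005  0.0019]  twist -0.0007
```

```bash
python3 -m handwheel '{"translation":[[-0.018,-0.004,0],[-0.018,-0.004,0],[-0.018,-0.003,0],[-0.012,-0.003,0],[0,0,0],[0,0,0],[0,0,0],[0,0,0]],"twist":[0,0,0,0,0,0,0,0]}'
python3 st.py 600 48.7 73.4;  python3 crop.py side s5 235 215 55;python3 crop.py wrist s5w 280 210 210
```

```text
time: 25.55
tool_pos: [602.4, 48.7, 71.6]
tcp_rot: [-3.08, -0.011, -1.356]
contact_force: [2.5, 0.5, -1.0]
grip_width: 29.3
t 25.55 [602.4  48.7  71.6] [-3.08  -0.011 -1.356] F [ 2.5  0.5 -1. ] w 29.3
d [-2.4  0.   1.8] units [-0.0162  0.0001  0.0121] /8 [-0.002   0.      0.0015]  twist 0.0004
```

View pics/s5.png

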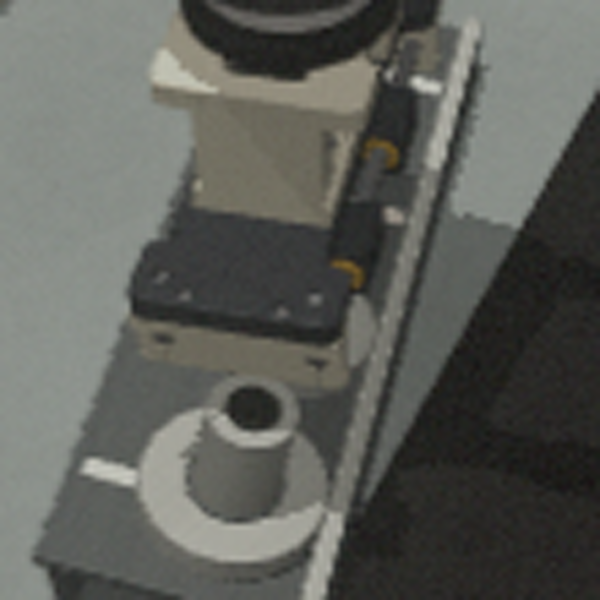

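View pics/s5w.png

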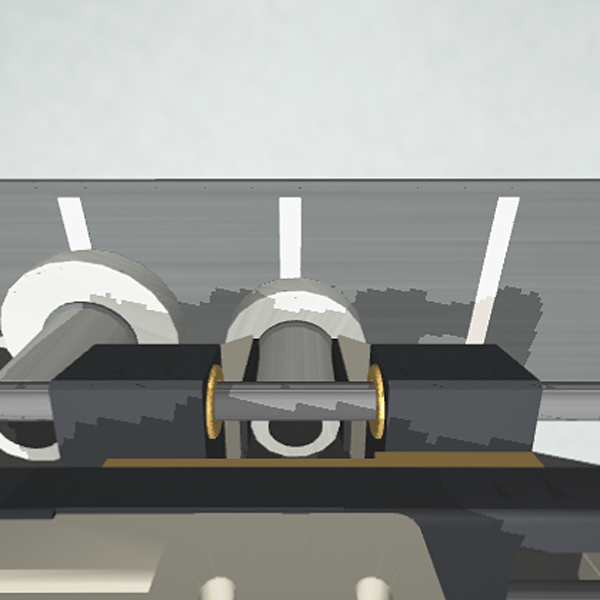

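```bash
python3 -m handwheel '{"translation":[[-0.025,-0.005,-0.01],[-0.025,-0.005,-0.01],[0,0,0],[0,0,0],[0,0,0],[0,0,0],[0,0,0],[0,0,0]],"twist":[0,0,0,0,0,0,0,0]}'
python3 st.py 600 48.7 73.4;  python3 crop.py side s6 235 215 55
python3 -m handwheel '{"translation":[[0,0,0],[0,0,0],[0,0,0],[0,0,0],[0,0,0],[0,0,0],[0,0,0],[0,0,0]],"twist":[0,0,0,0,0,0,0,0]}' 122; python3 st.py;python3 crop.py wrist s6w 280 210 210
```

```text
time: 26.65
tool_pos: [601.6, 48.5, 72.3]
tcp_rot: [-3.062, -0.013, -1.357]
contact_force: [2.9, 1.4, -1.3]
grip_width: 29.7
t 26.65 [601.6  48.5  72.3] [-3.062 -0.013 -1.357] F [ 2.9  1.4 -1.3] w 29.7
d [-1.6  0.2  1.1] units [-0.0105  0.0012  0.0071] /8 [-0.0013  0.0002  0.0009]  twist 0.0014
time: 27.7
tool_pos: [599.5, 48.0, 71.9]
tcp_rot: [-3.067, -0.013, -1.357]
contact_force: [0.1, -0.4, -0.2]
grip_width: 47.9
t 27.7 [599.5  48.   71.9] [-3.067 -0.013 -1.357] F [ 0.1 -0.4 -0.2] w 47.9
```

View pics/s6w.png

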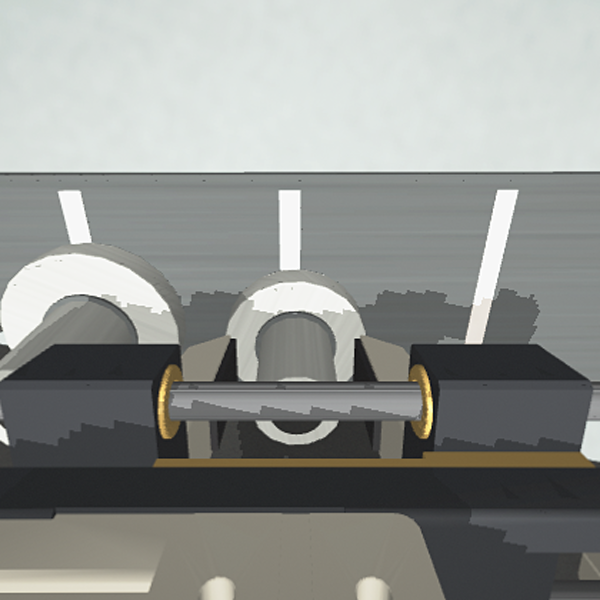

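In the wrist view the hub_60 flange (229..365, mid 297) is around 3 mm to the -y side of its strip (290). I'm lifting to measure both hubs without obstruction.

```bash
python3 -m handwheel '{"translation":[[0,0,0.06],[0,0,0.15],[0,0,0.2],[0,0,0.2],[-0.1,0,0.1],[-0.1,0,0],[0,0,0],[0,0,0]],"twist":[0,0,0,0,0,0,0,0]}'
python3 st.py
cat > wchk.py <<'E'
from chk import *
c=capture("wrist"); save(c,sys.argv[1]); g0=cv2.GaussianBlur(cv2.cvtColor(c["img"],cv2.COLOR_RGB2GRAY).astype(float),(0,0),0.7)
hubs=[tuple(map(float,a.split(","))) for a in sys.argv[2:]]
def cost(p):
    f=rackpts(*p); s=0
    for Y in(126,42,-42,-126):
        R=[r for r,y in hubs if y==Y]; u0=2*R[0]+10 if R else 5
        U=np.linspace(u0,88,30)
        Q=lambda d:[f(*slope(u,Y+d)) for u in U]
        uv=proj(c,np.array(Q(0)))
        if (uv[:,0]<15).any() or (uv[:,0]>545).any() or (uv[:,1]<5).any() or (uv[:,1]>235).any(): continue
        P=lambda d:smp(g0,proj(c,np.array(Q(d))))
        s+=np.mean(P(0)+P(3)+P(-3)-1.5*P(6)-1.5*P(-6))
    # end of strip u=90
        e=lambda u:smp(g0,proj(c,np.array([f(*slope(u,Y+d)) for d in(-2,0,2)])))
        s+=np.mean(e(88)-e(92))
    return -s
p0=np.array([633.85,12.4,.216])
b=min((cost(p0+[a,e,0]),a,e) for a in range(-6,7,2) for e in range(-6,7,1)); q=p0+[b[1],b[2],0]
r=minimize(cost,q,method="Nelder-Mead",options=dict(initial_simplex=np.array([q,q+[1,0,0],q+[0,1,0],q+[0,0,.005]]),maxiter=200))
print("rack in wrist",r.x.round(3),round(-r.fun,1))
for R,Y in hubs: print(R,Y,*hubslope(c,R,Y,tuple(r.x)))
E
python3 wchk.py k2w 36,126 30,42; python3 chk.py k2 36,126 30,42
```

```text
time: 28.75
tool_pos: [569.8, 48.0, 186.4]
tcp_rot: [-3.062, -0.014, -1.357]
contact_force: [0.4, -0.5, 0.3]
grip_width: 48.1
t 28.75 [569.8  48.  186.4] [-3.062 -0.014 -1.357] F [ 0.4 -0.5  0.3] w 48.1
rack in wrist [6.33921e+02 1.30980e+01 2.17000e-01] 1787.3
36.0 126.0 [-2.4 -1. ] 54.0
30.0 42.0 [-1.7 -2.5] 66.6
36,126 top off from ideal (upslope, along) [-7.6 -1.3] 8.4
36,126 side off from ideal (upslope, along) [-0. -1.] 29.4
30,42 top off from ideal (upslope, along) [-9.  14.4] 7.7
30,42 side off from ideal (upslope, along) [-0.2 -1.2] 24.1
```

View pics/k2w.png

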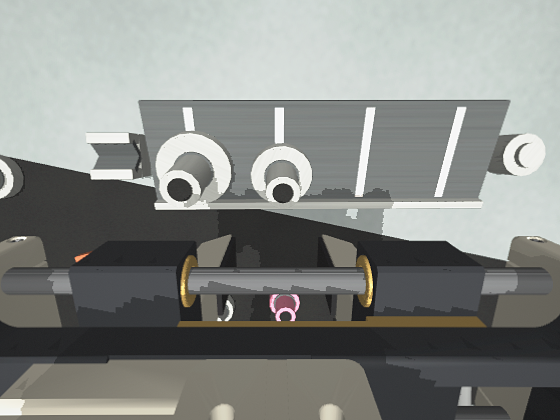

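View pics/k2.png

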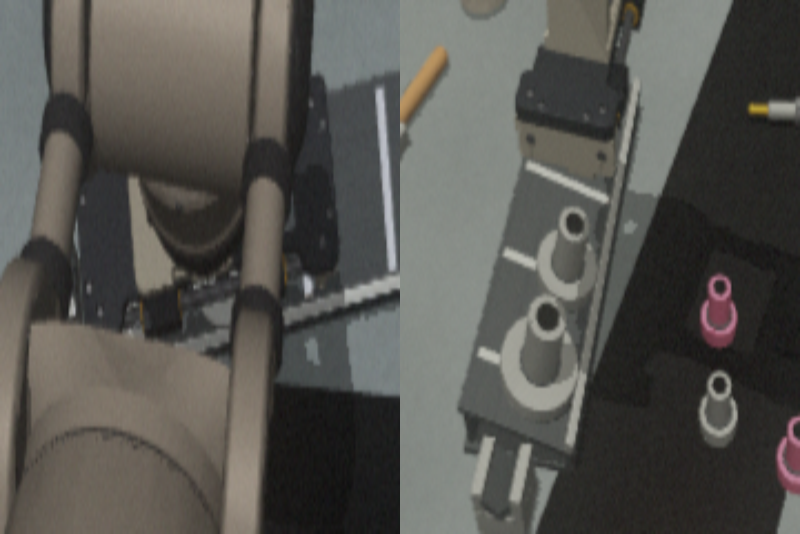

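Both hubs are seated against the ledge, 1–2.5 mm to the -y side, which I'll trim at the end. Next is hub_48.

```bash
python3 -m handwheel '{"translation":[[-0.03,0.28,0],[-0.03,0.28,0],[-0.03,0.28,0],[-0.03,0.28,0],[-0.03,0.28,0],[-0.03,0.28,0],[-0.03,0.25,-0.06],[0,0.05,-0.1]],"twist":[0,0,0,0,0,0,0,0]}' 83
python3 st.py 536.9 346.9 120
```

```text
time: 29.9
tool_pos: [539.0, 353.6, 158.8]
tcp_rot: [-3.063, -0.014, -1.361]
contact_force: [0.2, -1.0, 0.1]
grip_width: 61.9
t 29.9 [539.  353.6 158.8] [-3.063 -0.014 -1.361] F [ 0.2 -1.   0.1] w 61.9
d [ -2.1  -6.7 -38.8] units [-0.0141 -0.0445 -0.2587] /8 [-0.0018 -0.0056 -0.0323]  twist 0.0035
```

```bash
python3 -m handwheel '{"translation":[[-0.012,-0.05,-0.05],[0,0,-0.08],[0,0,-0.06],[0,0,-0.03],[0,0,0],[0,0,0],[0,0,0],[0,0,0]],"twist":[0.003,0,0,0,0,0,0,0]}'
python3 st.py 536.9 346.9 42; python3 wf.py 24 536.9 346.9 w3
```

```text
time: 30.9
tool_pos: [538.2, 341.7, 122.7]
tcp_rot: [-3.066, -0.015, -1.359]
contact_force: [-0.4, -0.4, 0.1]
grip_width: 62.0
t 30.9 [538.2 341.7 122.7] [-3.066 -0.015 -1.359] F [-0.4 -0.4  0.1] w 62.0
d [ -1.3   5.2 -80.7] units [-0.0085  0.0346 -0.538 ] /8 [-0.0011  0.0043 -0.0673]  twist 0.0026
(array([534.86484375, 346.36679687]), np.float64(80.0))
```

View pics/w3.png

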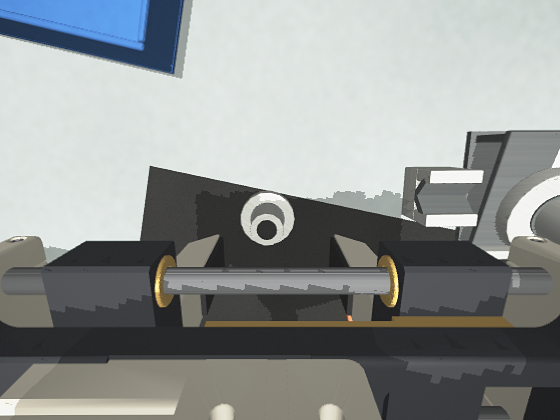

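The wrist view shows hub_48 at (267,218) with nothing near the jaws. I'm correcting y and descending.

```bash
python3 -m handwheel '{"translation":[[-0.012,0.034,-0.05],[0,0,-0.1],[0,0,-0.1],[0,0,-0.1],[0,0,-0.09],[0,0,-0.05],[0,0,-0.02],[0,0,0]],"twist":[0.002,0,0,0,0,0,0,0]}'
python3 st.py 536 346.6 42
```

```text
time: 31.95
tool_pos: [535.3, 346.9, 39.2]
tcp_rot: [-3.068, -0.016, -1.355]
contact_force: [0.2, -0.1, 1.2]
grip_width: 62.0
t 31.95 [535.3 346.9  39.2] [-3.068 -0.016 -1.355] F [ 0.2 -0.1  1.2] w 62.0
d [ 0.7 -0.3  2.8] units [ 0.0047 -0.0019  0.0187] /8 [ 0.0006 -0.0002  0.0023]  twist 0.0003
```

```bash
python3 -m handwheel '{"translation":[[0.005,-0.002,0.022],[0,0,0],[0,0,0],[0,0,0],[0,0,0],[0,0,0],[0,0,0],[0,0,0]],"twist":[0,0,0,0,0,0,0,0]}' 255
python3 st.py 536 346.6 42
python3 -m handwheel '{"translation":[[0,0,0.1],[0,0,0.2],[0,0,0.25],[0,0,0.25],[0,-0.1,0.1],[0.05,-0.25,0],[0.05,-0.28,0],[0.05,-0.28,0]],"twist":[0,0,0,0,0,0,0,0]}'
python3 st.py 626 -31 100
```

```text
time: 32.95
tool_pos: [537.0, 347.1, 44.6]
tcp_rot: [-3.065, -0.015, -1.356]
contact_force: [0.3, 0.2, -0.4]
grip_width: 25.4
t 32.95 [537.  347.1  44.6] [-3.065 -0.015 -1.356] F [ 0.3  0.2 -0.4] w 25.4
d [-1.  -0.5 -2.6] units [-0.007  -0.0037 -0.0173] /8 [-0.0009 -0.0005 -0.0022]  twist 0.0004
time: 33.95
tool_pos: [555.7, 205.6, 183.9]
tcp_rot: [-3.071, -0.017, -1.35]
contact_force: [0.5, -0.6, -2.0]
grip_width: 25.3
t 33.95 [555.7 205.6 183.9] [-3.071 -0.017 -1.35 ] F [ 0.5 -0.6 -2. ] w 25.3
d [  70.3 -236.6  -83.9] units [ 0.4688 -1.5772 -0.559 ] /8 [ 0.0586 -0.1971 -0.0699]  twist -0.003
```

```bash
python3 -m handwheel '{"translation":[[0.06,-0.26,0],[0.06,-0.26,0],[0.06,-0.26,0],[0.06,-0.26,0],[0.06,-0.25,0],[0.05,-0.15,0],[0.03,-0.05,0],[0,0,-0.1]],"twist":[0,0,0,-0.002,0,0,0,0]}'
python3 st.py 626 -31 100
```

```text
time: 34.95
tool_pos: [607.0, -35.1, 164.1]
tcp_rot: [-3.083, -0.017, -1.361]
contact_force: [-0.4, 0.2, -2.6]
grip_width: 25.2
t 34.95 [607.  -35.1 164.1] [-3.083 -0.017 -1.361] F [-0.4  0.2 -2.6] w 25.2
d [ 19.    4.1 -64.1] units [ 0.1269  0.0273 -0.427 ] /8 [ 0.0159  0.0034 -0.0534]  twist 0.004
```

```bash
python3 -m handwheel '{"translation":[[0.06,0.02,-0.05],[0.06,0.01,-0.1],[0,0,-0.1],[0,0,-0.1],[0,0,-0.06],[0,0,-0.03],[0,0,0],[0,0,0]],"twist":[0.003,0,0,0,0,0,0,0]}'
python3 st.py 626 -31 90
```

```text
time: 35.95
tool_pos: [623.9, -26.6, 90.3]
tcp_rot: [-3.089, -0.014, -1.352]
contact_force: [-0.0, 0.6, -2.9]
grip_width: 25.0
t 35.95 [623.9 -26.6  90.3] [-3.089 -0.014 -1.352] F [-0.   0.6 -2.9] w 25.0
d [ 2.1 -4.4 -0.3] units [ 0.0139 -0.0292 -0.0017] /8 [ 0.0017 -0.0037 -0.0002]  twist -0.0019
```

```bash
python3 -m handwheel '{"translation":[[0.014,-0.029,0],[0,0,0],[0,0,-0.03],[0,0,-0.03],[0,0,-0.03],[0,0,-0.03],[0,0,0],[0,0,0]],"twist":[-0.002,0,0,0,0,0,0,0]}'
python3 st.py 626 -31 77.3
```

```text
time: 36.95
tool_pos: [626.4, -31.9, 80.5]
tcp_rot: [-3.084, -0.017, -1.355]
contact_force: [-0.4, -0.3, -2.9]
grip_width: 25.3
t 36.95 [626.4 -31.9  80.5] [-3.084 -0.017 -1.355] F [-0.4 -0.3 -2.9] w 25.3
d [-0.4  0.9 -3.2] units [-0.0026  0.006  -0.0212] /8 [-0.0003  0.0007 -0.0027]  twist -0.0
```

```bash
python3 -m handwheel '{"translation":[[0,0.006,-0.02],[0,0,-0.03],[0,0,-0.03],[0,0,-0.02],[0,0,0],[0,0,0],[0,0,0],[0,0,0]],"twist":[0,0,0,0,0,0,0,0]}'
python3 st.py 626 -31 77.3;python3 crop.py side s7 240 190 55;python3 crop.py wrist s7w 280 210 210
```

```text
time: 37.95
tool_pos: [625.1, -32.4, 75.3]
tcp_rot: [-3.084, -0.021, -1.354]
contact_force: [-2.9, 0.5, 5.1]
grip_width: 25.3
t 37.95 [625.1 -32.4  75.3] [-3.084 -0.021 -1.354] F [-2.9  0.5  5.1] w 25.3
d [0.9 1.4 2. ] units [0.0062 0.0095 0.0134] /8 [0.0008 0.0012 0.0017]  twist -0.0007
```

View pics/s7.png

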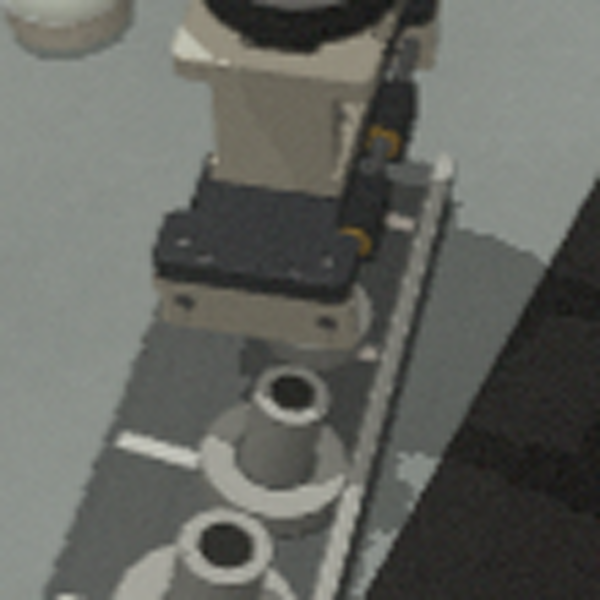

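View pics/s7w.png

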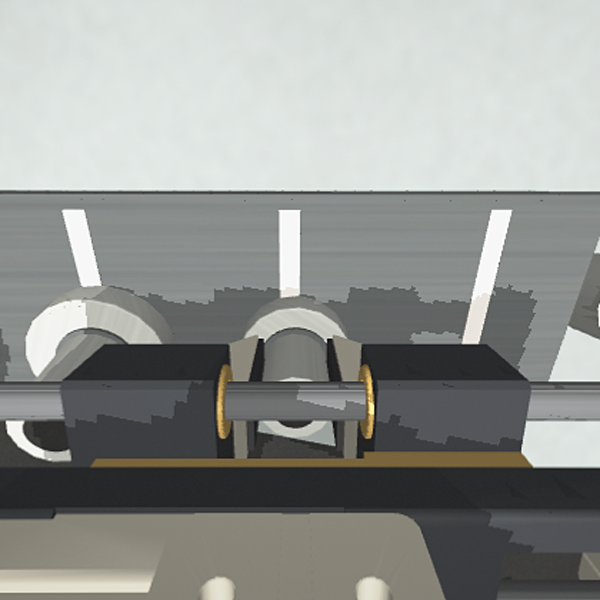

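Flat with the hub mid (295) around 2 mm right of strip c (290). I'm sliding down with a small +y correction.

```bash
python3 -m handwheel '{"translation":[[-0.018,0.006,-0.003],[-0.018,0.005,-0.003],[-0.018,-0.002,-0.003],[-0.018,-0.004,-0.003],[-0.016,-0.003,-0.002],[0,0,0],[0,0,0],[0,0,0]],"twist":[0,0,0,0,0,0,0,0]}'
python3 st.py 612.5 -33.2 73.7;python3 crop.py side s8 240 190 55;python3 crop.py wrist s8w 280 210 210
```

```text
time: 39.05
tool_pos: [617.3, -31.2, 73.8]
tcp_rot: [-3.068, -0.023, -1.355]
contact_force: [2.9, 0.3, -0.3]
grip_width: 25.4
t 39.05 [617.3 -31.2  73.8] [-3.068 -0.023 -1.355] F [ 2.9  0.3 -0.3] w 25.4
d [-4.8 -2.  -0.1] units [-0.0322 -0.013  -0.0007] /8 [-0.004  -0.0016 -0.0001]  twist 0.0
```

View pics/s8.png

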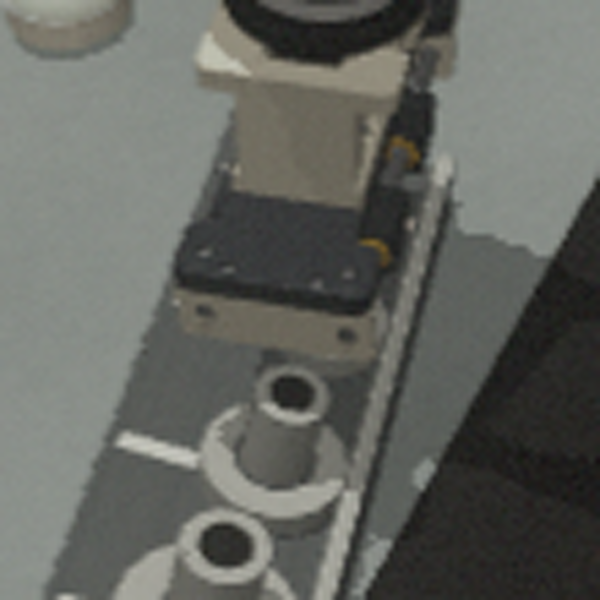

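View pics/s8w.png

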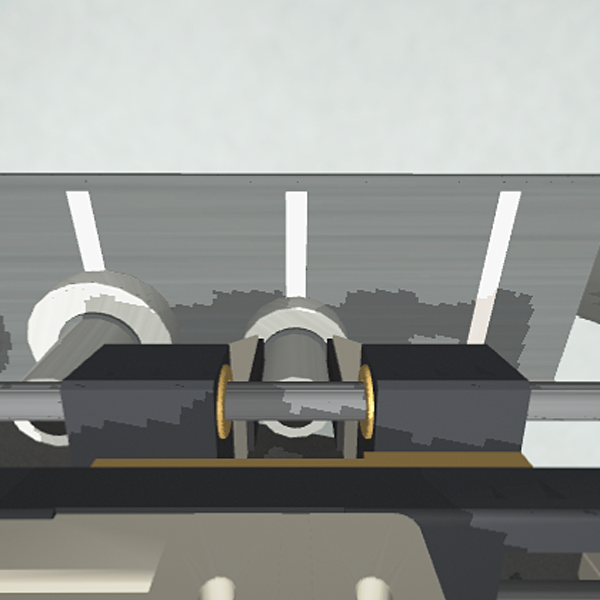

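Now centred (strip 296, hub 295). I'll push down the last ~5 mm and release.

```bash
python3 -m handwheel '{"translation":[[-0.02,-0.004,-0.005],[-0.02,-0.004,-0.005],[-0.02,-0.004,-0.005],[-0.02,-0.004,-0.005],[0,0,0],[0,0,0],[0,0,0],[0,0,0]],"twist":[0,0,0,0,0,0,0,0]}'
python3 st.py 612.5 -33.2 73.7
python3 -m handwheel '{"translation":[[-0.02,-0.004,-0.008],[-0.02,-0.004,-0.008],[0,0,0],[0,0,0],[0,0,0],[0,0,0],[0,0,0],[0,0,0]],"twist":[0,0,0,0,0,0,0,0]}'
python3 st.py 612.5 -33.2 73.7;python3 crop.py side s9 240 190 55;python3 crop.py wrist s9w 280 210 210
```

```text
time: 40.15
tool_pos: [615.0, -31.7, 75.0]
tcp_rot: [-3.042, -0.027, -1.358]
contact_force: [3.8, 0.3, -1.4]
grip_width: 25.4
t 40.15 [615.  -31.7  75. ] [-3.042 -0.027 -1.358] F [ 3.8  0.3 -1.4] w 25.4
d [-2.5 -1.5 -1.3] units [-0.0168 -0.0101 -0.0087] /8 [-0.0021 -0.0013 -0.0011]  twist 0.0018
time: 41.15
tool_pos: [614.2, -31.8, 75.6]
tcp_rot: [-3.028, -0.029, -1.36]
contact_force: [3.0, 1.3, -1.1]
grip_width: 25.1
t 41.15 [614.2 -31.8  75.6] [-3.028 -0.029 -1.36 ] F [ 3.   1.3 -1.1] w 25.1
d [-1.7 -1.4 -1.9] units [-0.0117 -0.0092 -0.0129] /8 [-0.0015 -0.0011 -0.0016]  twist 0.003
```

View pics/s9.png

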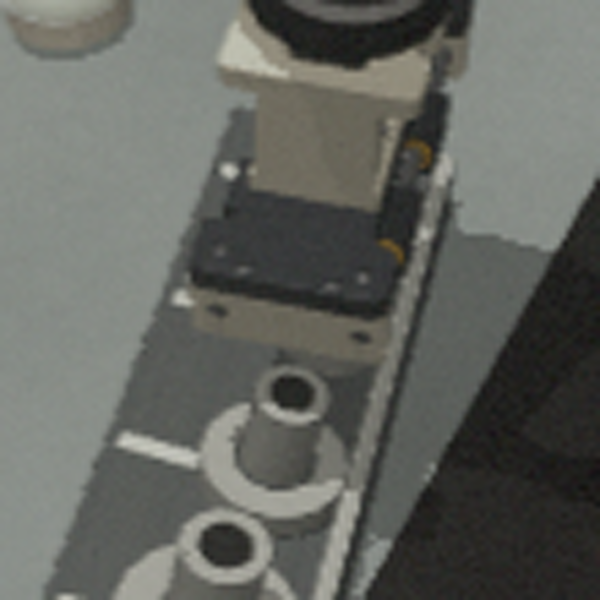

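View pics/s9w.png

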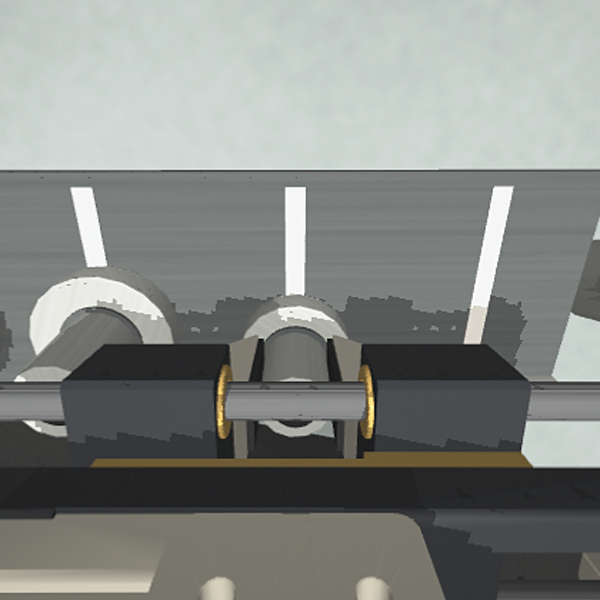

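```bash
python3 -m handwheel '{"translation":[[0,0,0],[0,0,0],[0,0,0],[0,0,0],[0,0,0.05],[0,0,0.15],[0,0,0.2],[0,0,0.2]],"twist":[0,0,0,0,0,0,0,0]}' 122
python3 st.py;  python3 -m handwheel '{"translation":[[0,0,0.15],[-0.15,0,0],[-0.15,0,0],[-0.1,0,0],[0,0,0],[0,0,0],[0,0,0],[0,0,0]],"twist":[0,0,0,0,0,0,0,0]}' 83;python3 wchk.py k3w 36,126 30,42 24,-42; python3 chk.py k3 36,126 30,42 24,-42; python3 st.py 433.5 85.3 120
```

```text
time: 42.25
tool_pos: [609.6, -31.8, 165.8]
tcp_rot: [-3.04, -0.025, -1.359]
contact_force: [0.9, -1.1, 0.1]
grip_width: 47.8
t 42.25 [609.6 -31.8 165.8] [-3.04  -0.025 -1.359] F [ 0.9 -1.1  0.1] w 47.8
time: 43.25
tool_pos: [551.4, -32.3, 196.2]
tcp_rot: [-3.029, -0.03, -1.359]
contact_force: [0.5, 0.5, -0.3]
grip_width: 61.8
rack in wrist [6.34098e+02 1.33390e+01 2.20000e-01] 1875.1
36.0 126.0 [-0.7 -2.1] 52.4
30.0 42.0 [-1.6 -1.2] 62.3
24.0 -42.0 [-1.1  0.4] 64.4
36,126 top off from ideal (upslope, along) [-0.4 -2.3] 42.0
36,126 side off from ideal (upslope, along) [-0.2 -1. ] 28.1
30,42 top off from ideal (upslope, along) [-2.6 14.4] 10.4
30,42 side off from ideal (upslope, along) [-0.3 -1.3] 23.8
24,-42 top off from ideal (upslope, along) [ -9.3 -13.6] 2.8
24,-42 side off from ideal (upslope, along) [0.2 0.5] 17.0
t 43.4 [551.1 -32.3 196.1] [-3.029 -0.03  -1.359] F [ 0.4 -0.4 -0.3] w 61.8
d [-117.6  117.6  -76.1] units [-0.7841  0.7837 -0.5074] /8 [-0.098   0.098  -0.0634]  twist 0.0026
```

View pics/k3w.png

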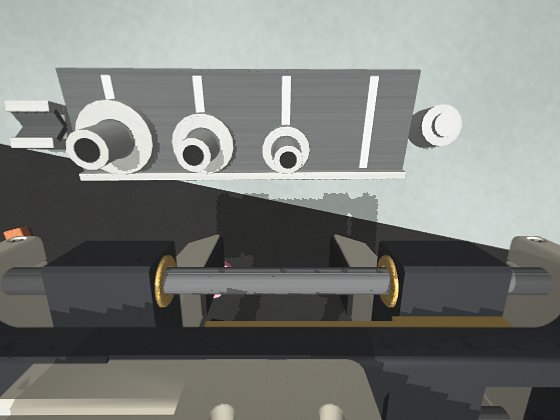

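View pics/k3.png

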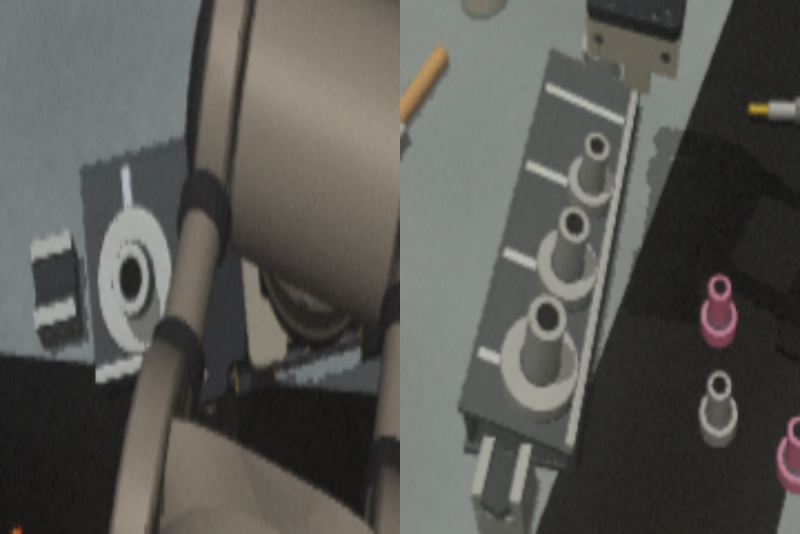

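hub_48 is within 0.5 mm of its strip and at the ledge. Next is hub_36, the grey one at top pixel (238,265), with pinks at (273,255) and (232,301).

```bash
python3 -m handwheel '{"translation":[[-0.13,0.13,0],[-0.13,0.13,0],[-0.13,0.13,0],[-0.13,0.13,-0.02],[-0.13,0.13,-0.1],[-0.07,0.07,-0.15],[0,0,-0.12],[0,0,-0.02]],"twist":[0.002,0,0,0,0,0,0,0]}' 103
python3 st.py 433.5 85.3 42; python3 wf.py 18 433.5 85.3 w4
```

```text
time: 44.4
tool_pos: [440.5, 78.7, 133.5]
tcp_rot: [-3.027, -0.03, -1.356]
contact_force: [-0.4, 0.3, -0.1]
grip_width: 54.8
t 44.4 [440.5  78.7 133.5] [-3.027 -0.03  -1.356] F [-0.4  0.3 -0.1] w 54.8
d [ -7.    6.6 -91.5] units [-0.0465  0.0437 -0.6098] /8 [-0.0058  0.0055 -0.0762]  twist 0.0008
(array([431.5,  85.3]), np.float64(80.0))
```

View pics/w4.png

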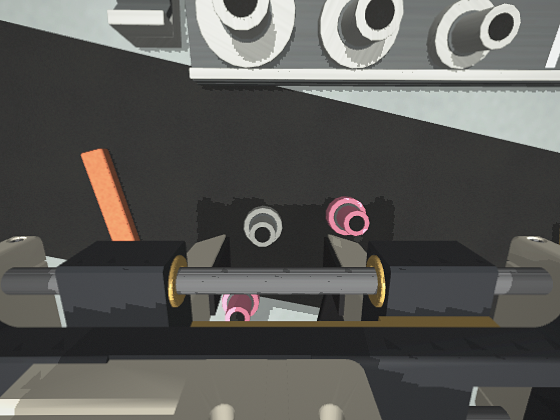

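The wrist view shows the grey hub_36 at (262,227). The nearest pink at (348,218) is about 80 mm to the right, clear of the jaws. I'm descending.

```bash
python3 -m handwheel '{"translation":[[-0.053,0.044,-0.02],[0,0,-0.1],[0,0,-0.1],[0,0,-0.1],[0,0,-0.1],[0,0,-0.08],[0,0,-0.04],[0,0,0]],"twist":[0,0,0,0,0,0,0,0]}'
python3 st.py 432.5 85.3 42
```

```text
time: 45.45
tool_pos: [433.9, 86.7, 54.0]
tcp_rot: [-3.018, -0.031, -1.358]
contact_force: [-0.6, 0.5, -0.7]
grip_width: 54.5
t 45.45 [433.9  86.7  54. ] [-3.018 -0.031 -1.358] F [-0.6  0.5 -0.7] w 54.5
d [ -1.4  -1.4 -12. ] units [-0.0093 -0.0093 -0.0802] /8 [-0.0012 -0.0012 -0.01  ]  twist 0.0021
```

```bash
python3 -m handwheel '{"translation":[[-0.009,-0.009,-0.04],[0,0,-0.04],[0,0,0],[0,0,0],[0,0,0],[0,0,0],[0,0,0],[0,0,0]],"twist":[0.002,0,0,0,0,0,0,0]}'
python3 st.py 432.5 85.3 42;python3 crop.py wrist w5 280 210 210
```

```text
time: 46.45
tool_pos: [433.3, 85.3, 42.4]
tcp_rot: [-3.016, -0.032, -1.355]
contact_force: [-0.5, -0.9, -0.3]
grip_width: 54.5
t 46.45 [433.3  85.3  42.4] [-3.016 -0.032 -1.355] F [-0.5 -0.9 -0.3] w 54.5
d [-0.8  0.  -0.4] units [-0.0056  0.0002 -0.0025] /8 [-0.0007  0.     -0.0003]  twist 0.0001
```

View pics/w5.png

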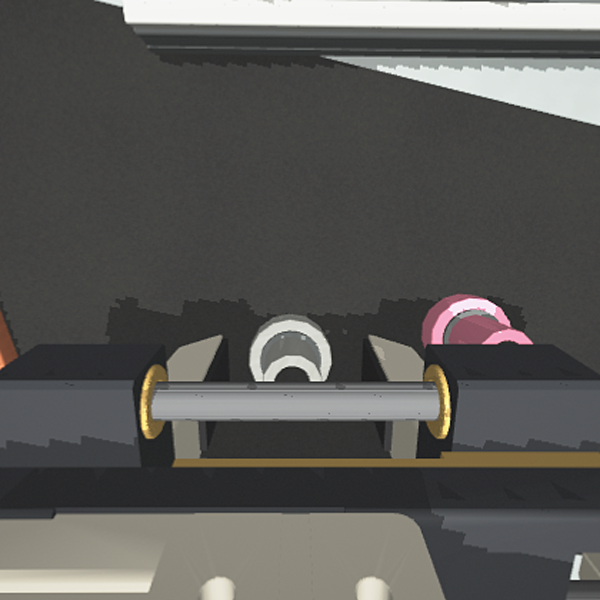

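```bash
python3 -m handwheel '{"translation":[[-0.018,0,0],[0,0,0],[0,0,0],[0,0,0],[0,0,0],[0,0,0],[0,0,0],[0,0,0]],"twist":[0,0,0,0,0,0,0,0]}' 255
python3 st.py 432.5 85.3 42
python3 -m handwheel '{"translation":[[0,0,0.1],[0,0,0.2],[0,0,0.25],[0,0,0.25],[0.1,-0.1,0.1],[0.22,-0.22,0],[0.22,-0.22,0],[0.22,-0.22,0]],"twist":[0,0,0,0,0,0,0,0]}'
python3 st.py 639 -113.4 100
```

```text
time: 47.5
tool_pos: [430.3, 85.4, 42.4]
tcp_rot: [-3.016, -0.032, -1.355]
contact_force: [-1.0, 0.1, 0.4]
grip_width: 21.1
t 47.5 [430.3  85.4  42.4] [-3.016 -0.032 -1.355] F [-1.   0.1  0.4] w 21.1
d [ 2.2 -0.1 -0.4] units [ 0.0145 -0.0005 -0.0029] /8 [ 0.0018 -0.0001 -0.0004]  twist 0.0001
time: 48.5
tool_pos: [543.2, -30.1, 181.1]
tcp_rot: [-3.02, -0.031, -1.35]
contact_force: [1.0, 0.5, -1.2]
grip_width: 21.1
t 48.5 [543.2 -30.1 181.1] [-3.02  -0.031 -1.35 ] F [ 1.   0.5 -1.2] w 21.1
d [ 95.8 -83.3 -81.1] units [ 0.6388 -0.5555 -0.5406] /8 [ 0.0799 -0.0694 -0.0676]  twist -0.003
```

```bash
python3 -m handwheel '{"translation":[[0.18,-0.16,0],[0.18,-0.16,0],[0.16,-0.14,0],[0.09,-0.09,0],[0,0,-0.05],[0,0,-0.12],[0,0,-0.12],[0,0,-0.06]],"twist":[-0.003,0,0,0,0,0,0,0]}'
python3 st.py 636.8 -113.9 90
```

```text
time: 49.5
tool_pos: [634.8, -116.3, 121.8]
tcp_rot: [-3.028, -0.027, -1.358]
contact_force: [0.3, -0.2, -0.7]
grip_width: 21.6
t 49.5 [ 634.8 -116.3  121.8] [-3.028 -0.027 -1.358] F [ 0.3 -0.2 -0.7] w 21.6
d [  2.    2.4 -31.8] units [ 0.0134  0.0159 -0.2117] /8 [ 0.0017  0.002  -0.0265]  twist 0.0019
```

```bash
python3 -m handwheel '{"translation":[[0.014,0.016,0],[0,0,-0.07],[0,0,-0.07],[0,0,-0.05],[0,0,-0.03],[0,0,0],[0,0,0],[0,0,0]],"twist":[0.002,0,0,0,0,0,0,0]}'
python3 st.py 636.8 -113.9 80;python3 crop.py wrist s10w 280 210 210
```

```text
time: 50.5
tool_pos: [636.8, -113.0, 87.3]
tcp_rot: [-3.027, -0.028, -1.354]
contact_force: [0.1, -0.5, -1.2]
grip_width: 21.1
t 50.5 [ 636.8 -113.    87.3] [-3.027 -0.028 -1.354] F [ 0.1 -0.5 -1.2] w 21.1
d [-0.  -0.9 -7.3] units [-0.0003 -0.0062 -0.0484] /8 [-0.     -0.0008 -0.0061]  twist -0.0007
```

View pics/s10w.png

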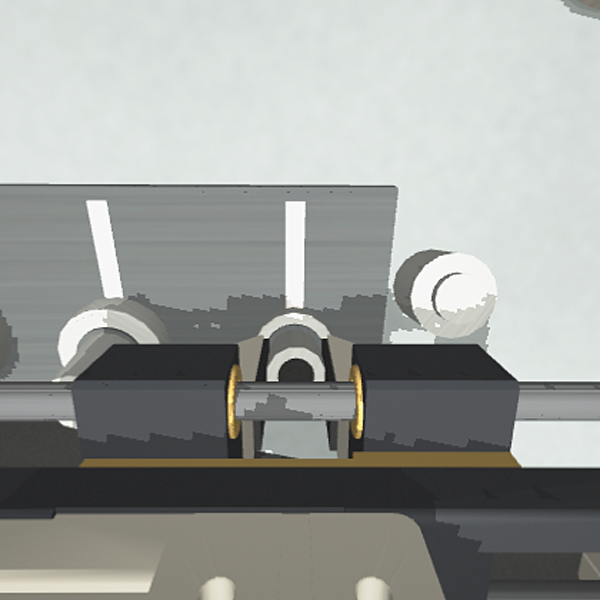

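Centred on strip d (strip 295, hub 294). I'm lowering to flat.

```bash
python3 -m handwheel '{"translation":[[0,0,-0.03],[0,0,-0.03],[0,0,-0.025],[0,0,-0.025],[0,0,-0.02],[0,0,0],[0,0,0],[0,0,0]],"twist":[0,0,0,0,0,0,0,0]}'
python3 st.py 636.8 -113.9 73.6
```

```text
time: 51.55
tool_pos: [637.3, -113.3, 77.7]
tcp_rot: [-3.021, -0.031, -1.353]
contact_force: [-0.4, 0.6, 1.1]
grip_width: 21.1
t 51.55 [ 637.3 -113.3   77.7] [-3.021 -0.031 -1.353] F [-0.4  0.6  1.1] w 21.1
d [-0.5 -0.6 -4.1] units [-0.0032 -0.0042 -0.0271] /8 [-0.0004 -0.0005 -0.0034]  twist -0.0013
```

```bash
python3 -m handwheel '{"translation":[[0,0,-0.03],[0,0,-0.03],[0,0,-0.03],[0,0,0],[0,0,0],[0,0,0],[0,0,0],[0,0,0]],"twist":[0,0,0,0,0,0,0,0]}'
python3 st.py 636.8 -113.9 73.6;python3 crop.py wrist s11w 280 210 210;python3 crop.py side s11 250 175 45
```

```text
time: 52.55
tool_pos: [637.5, -113.8, 76.1]
tcp_rot: [-3.017, -0.034, -1.352]
contact_force: [-2.7, -0.1, 5.6]
grip_width: 20.9
t 52.55 [ 637.5 -113.8   76.1] [-3.017 -0.034 -1.352] F [-2.7 -0.1  5.6] w 20.9
d [-0.7 -0.1 -2.5] units [-0.0049 -0.0005 -0.0164] /8 [-0.0006 -0.0001 -0.002 ]  twist -0.0019
```

View pics/s11w.png

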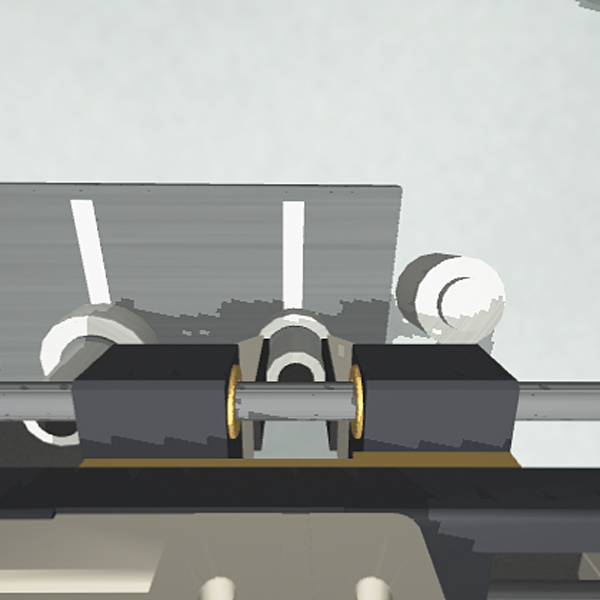

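View pics/s11.png

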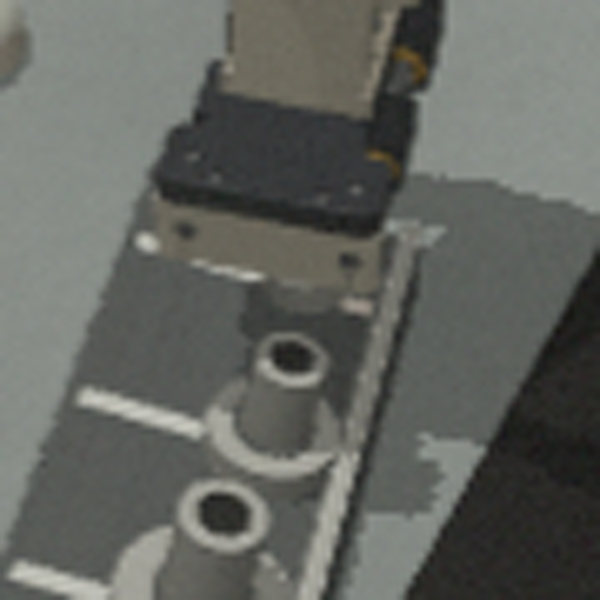

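```bash
python3 -m handwheel '{"translation":[[0,0,-0.05],[0,0,-0.05],[0,0,-0.04],[0,0,0],[0,0,0],[0,0,0],[0,0,0],[0,0,0]],"twist":[0,0,0,0,0,0,0,0]}'
python3 st.py 636.8 -113.9 73.6
```

```text
time: 53.65
tool_pos: [637.1, -114.4, 68.1]
tcp_rot: [-3.014, -0.037, -1.351]
contact_force: [-2.6, 0.4, 7.1]
grip_width: 21.4
t 53.65 [ 637.1 -114.4   68.1] [-3.014 -0.037 -1.351] F [-2.6  0.4  7.1] w 21.4
d [-0.3  0.5  5.5] units [-0.0021  0.0031  0.0367] /8 [-0.0003  0.0004  0.0046]  twist -0.0023
```

```bash
python3 -m handwheel '{"translation":[[0,0.006,0.012],[-0.018,-0.004,-0.002],[-0.018,-0.004,-0.003],[-0.018,-0.004,-0.003],[-0.018,-0.004,-0.003],[-0.014,-0.003,-0.003],[0,0,0],[0,0,0]],"twist":[0,-0.002,0,0,0,0,0,0]}'
python3 st.py 624 -116.5 68;python3 crop.py wrist s12w 280 210 210;python3 crop.py side s12 250 175 45
```

```text
time: 54.65
tool_pos: [627.6, -115.2, 67.1]
tcp_rot: [-3.005, -0.038, -1.356]
contact_force: [0.7, -0.2, -1.4]
grip_width: 21.6
t 54.65 [ 627.6 -115.2   67.1] [-3.005 -0.038 -1.356] F [ 0.7 -0.2 -1.4] w 21.6
d [-3.6 -1.3  0.9] units [-0.024  -0.0085  0.0061] /8 [-0.003  -0.0011  0.0008]  twist 0.0008
```

View pics/s12w.png

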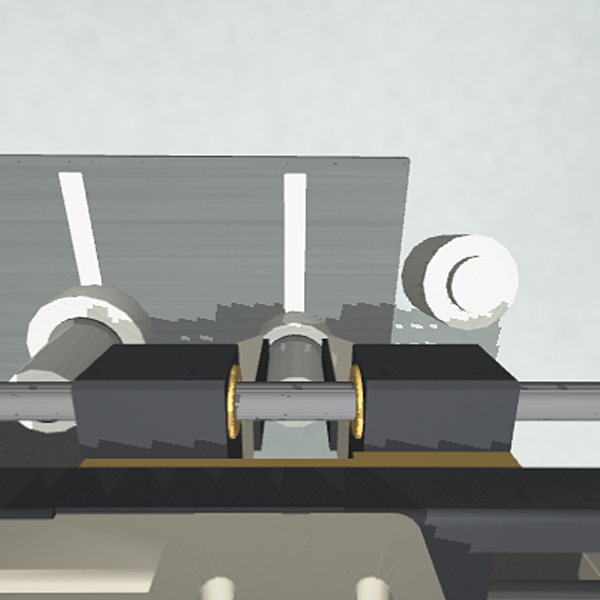

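View pics/s12.png

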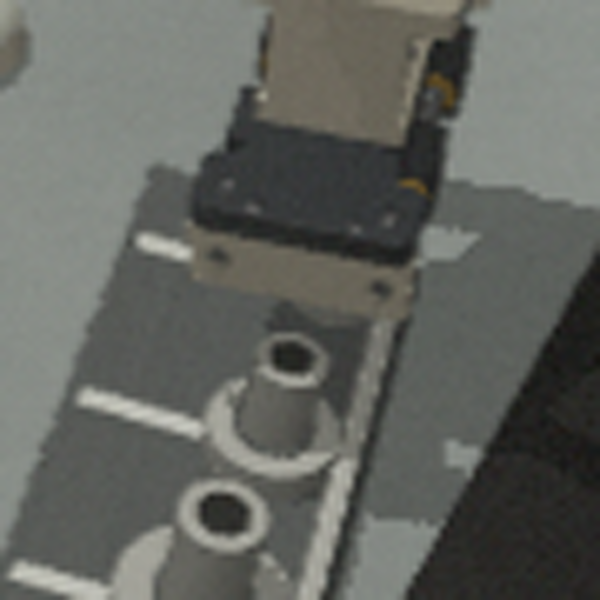

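Hub and strip now coincide (295/295). I'll push the last few mm.

```bash
python3 -m handwheel '{"translation":[[-0.018,-0.004,0],[-0.018,-0.004,0],[-0.018,-0.004,0],[-0.016,-0.004,0],[0,0,0],[0,0,0],[0,0,0],[0,0,0]],"twist":[0,0,0,0,0,0,0,0]}'
python3 st.py 624 -116.5 68
python3 -m handwheel '{"translation":[[-0.018,-0.004,0],[-0.018,-0.004,0],[0,0,0],[0,0,0],[0,0,0],[0,0,0],[0,0,0],[0,0,0]],"twist":[0,0,0,0,0,0,0,0]}'
python3 st.py 624 -116.5 68
python3 crop.py wrist s13w 280 210 210
```

```text
time: 55.75
tool_pos: [626.1, -116.6, 70.2]
tcp_rot: [-2.982, -0.043, -1.36]
contact_force: [2.4, 1.7, -0.9]
grip_width: 21.1
t 55.75 [ 626.1 -116.6   70.2] [-2.982 -0.043 -1.36 ] F [ 2.4  1.7 -0.9] w 21.1
d [-2.1  0.1 -2.2] units [-0.0138  0.0008 -0.0145] /8 [-0.0017  0.0001 -0.0018]  twist 0.0031
time: 56.75
tool_pos: [625.2, -117.4, 71.8]
tcp_rot: [-2.97, -0.046, -1.362]
contact_force: [3.6, 1.2, -1.3]
grip_width: 21.5
t 56.75 [ 625.2 -117.4   71.8] [-2.97  -0.046 -1.362] F [ 3.6  1.2 -1.3] w 21.5
d [-1.2  0.9 -3.8] units [-0.0081  0.006  -0.0255] /8 [-0.001   0.0007 -0.0032]  twist 0.0043
```

View pics/s13w.png

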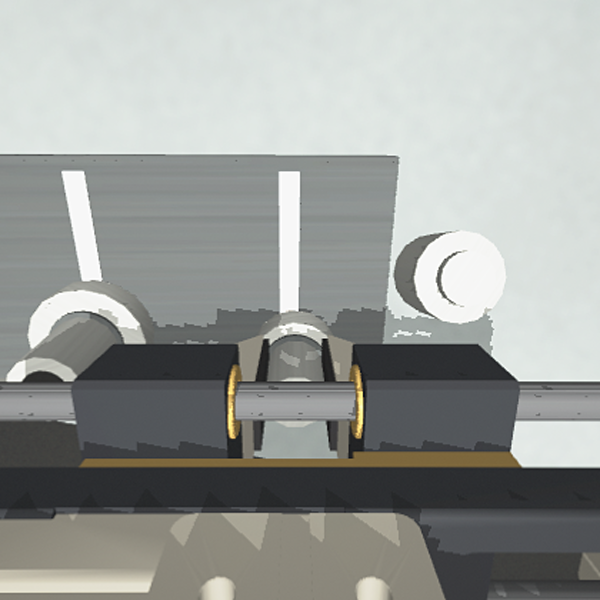

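It's at the ledge but has drifted about 3 mm towards -y (hub 295, strip 289). I'll shift it +y along the ledge before releasing.

```bash
python3 -m handwheel '{"translation":[[-0.003,0.014,-0.01],[-0.003,0.012,-0.01],[0,0,0],[0,0,0],[0,0,0],[0,0,0],[0,0,0],[0,0,0]],"twist":[-0.004,0,0,0,0,0,0,0]}'
python3 st.py 624 -116.5 68
python3 crop.py wrist s14w 280 210 210
```

```text
time: 57.8
tool_pos: [625.2, -114.1, 69.6]
tcp_rot: [-2.968, -0.048, -1.369]
contact_force: [2.5, -0.1, -0.3]
grip_width: 21.4
t 57.8 [ 625.2 -114.1   69.6] [-2.968 -0.048 -1.369] F [ 2.5 -0.1 -0.3] w 21.4
d [-1.2 -2.4 -1.6] units [-0.0078 -0.0157 -0.0106] /8 [-0.001  -0.002  -0.0013]  twist 0.0087
```

View pics/s14w.png

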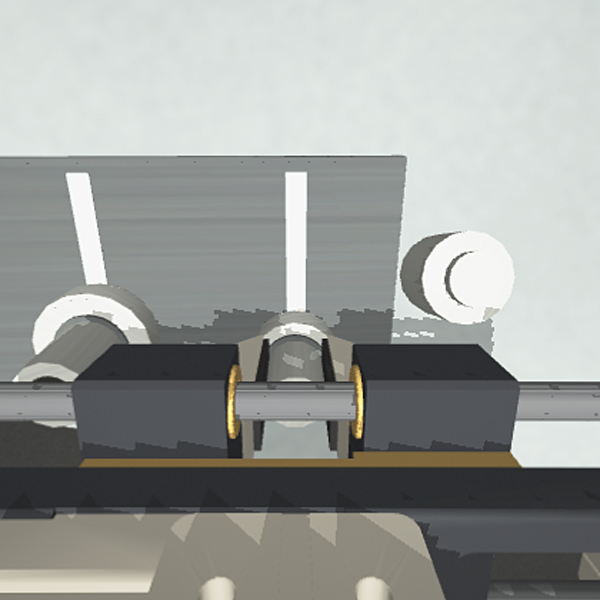

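Centred again (strip 296, hub 296). I'll release and lift.

```bash
python3 -m handwheel '{"translation":[[0,0,0],[0,0,0],[0,0,0],[0,0,0],[0,0,0.05],[0,0,0.15],[0,0,0.2],[0,0,0.2]],"twist":[0,0,0,0,0,0,0,0]}' 133
python3 st.py;  python3 -m handwheel '{"translation":[[0,0,0.15],[-0.15,0.1,0],[-0.2,0.15,0],[-0.2,0.15,0],[0,0,0],[0,0,0],[0,0,0],[0,0,0]],"twist":[0.008,0,0,0,0,0,0,0]}' ;python3 wchk.py k4w 36,126 30,42 24,-42 18,-126; python3 chk.py k4 36,126 30,42 24,-42 18,-126; python3 st.py
```

```text
time: 58.85
tool_pos: [620.7, -113.1, 159.0]
tcp_rot: [-2.98, -0.042, -1.368]
contact_force: [-0.7, -0.1, -0.3]
grip_width: 43.7
t 58.85 [ 620.7 -113.1  159. ] [-2.98  -0.042 -1.368] F [-0.7 -0.1 -0.3] w 43.7
time: 59.85
tool_pos: [539.7, -53.8, 189.9]
tcp_rot: [-2.968, -0.049, -1.357]
contact_force: [-0.6, 0.4, -0.5]
grip_width: 44.2
rack in wrist [6.34052e+02 1.34740e+01 2.18000e-01] 1884.6
36.0 126.0 [-0.9 -2.2] 54.0
30.0 42.0 [-0.9 -2.1] 65.6
24.0 -42.0 [-1.   0.3] 60.7
18.0 -126.0 [-1.7 -0.3] 44.4
36,126 top off from ideal (upslope, along) [-0.3 -2.4] 50.5
36,126 side off from ideal (upslope, along) [-0.1 -1. ] 27.9
30,42 top off from ideal (upslope, along) [-0.8 -3. ] 19.0
30,42 side off from ideal (upslope, along) [-0.3 -1.3] 23.6
24,-42 top off from ideal (upslope, along) [22.9 -7.4] 12.2
24,-42 side off from ideal (upslope, along) [0.1 0.5] 17.0
18,-126 top off from ideal (upslope, along) [-7.9 11.6] 2.9
18,-126 side off from ideal (upslope, along) [0.5 2.7] 8.7
t 60.0 [539.3 -53.6 189.7] [-2.969 -0.048 -1.357] F [-0.1  0.   0.1] w 44.0
```

View pics/k4w.png

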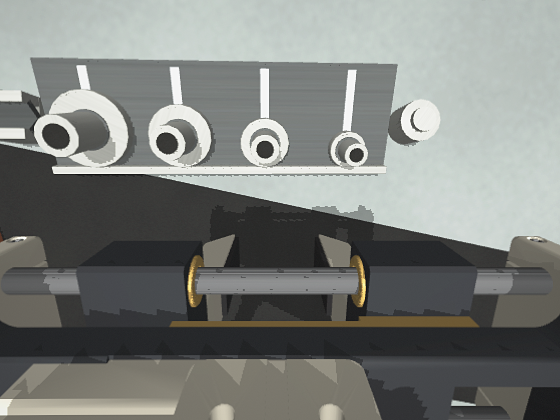

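View pics/k4.png

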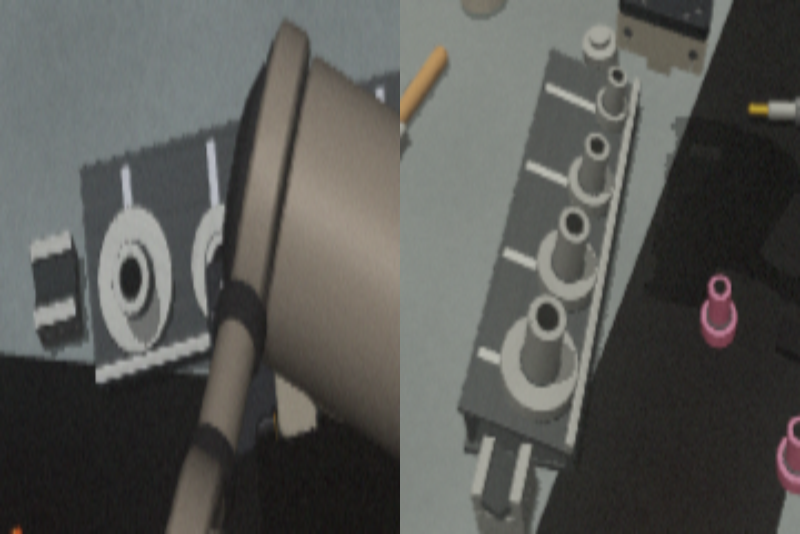

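All four are in order. I'm clearing the arm out for an unobstructed measurement.

```bash
python3 -m handwheel '{"translation":[[-0.1,-0.3,0],[-0.1,-0.3,0],[-0.1,-0.3,0],[-0.1,-0.3,0],[-0.1,-0.3,0],[-0.1,-0.3,0],[-0.1,-0.3,0],[0,0,0]],"twist":[0,0,0,0,0,0,0,0]}'
python3 chk.py k5 36,126 30,42 24,-42 18,-126; python3 - <<'E'
from h import *
for n,b in(("top",(165,125,385,220)),("side",(165,130,285,290))):
    im=cv2.imread("pics/k5%s.png"%n); x0,y0,x1,y1=b
    s=min(800/(x1-x0),600/(y1-y0)); cv2.imwrite("pics/k5%sc.png"%n,cv2.resize(im[y0:y1,x0:x1],None,fx=s*.99,fy=s*.99,interpolation=cv2.INTER_CUBIC))
E
```

```text
time: 61.0
tool_pos: [430.7, -378.9, 188.9]
tcp_rot: [-2.968, -0.049, -1.355]
contact_force: [0.7, 0.5, 0.9]
grip_width: 43.9
36,126 top off from ideal (upslope, along) [-0.3 -2.4] 55.1
36,126 side off from ideal (upslope, along) [-0.1 -1. ] 28.4
30,42 top off from ideal (upslope, along) [-0.1 -2.4] 51.2
30,42 side off from ideal (upslope, along) [-0.3 -1.3] 23.9
24,-42 top off from ideal (upslope, along) [0.2 0.1] 46.6
24,-42 side off from ideal (upslope, along) [0.1 0.5] 17.2
18,-126 top off from ideal (upslope, along) [0.3 0.5] 37.1
18,-126 side off from ideal (upslope, along) [0.6 2.7] 8.6
```

View pics/k5topc.png

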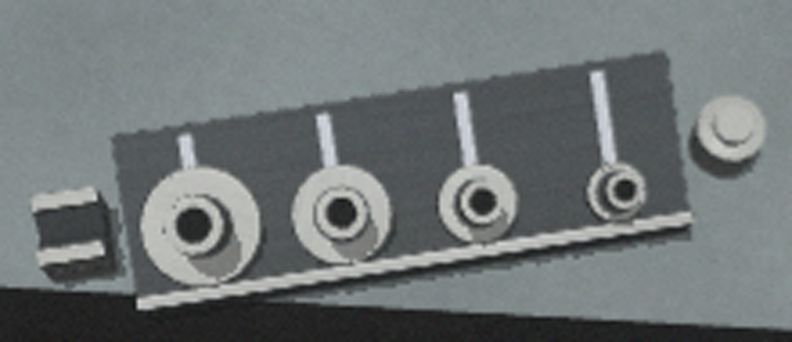

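View pics/k5sidec.png

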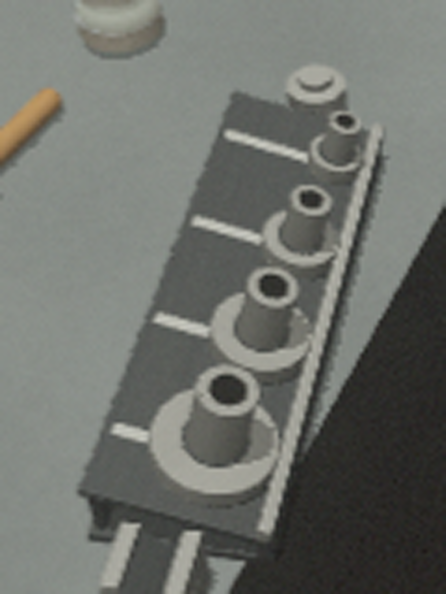

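Top-view fit: all four are within about 2.4 mm along the rack and 0.3 mm of the ledge. The last check is flatness: do the bore marks sit where a hub flat on the slope would have them?

```bash
python3 - <<'E'
from chk import *
for k in("top","side"):
    c=capture(k); im=cv2.resize(c["img"],None,fx=4,fy=4,interpolation=cv2.INTER_CUBIC); f=rackpts(633.85,12.6,.216)
    off={126:-1.7,42:-1.9,-42:.3,-126:.3}
    g=cv2.cvtColor(c["img"],cv2.COLOR_RGB2GRAY).astype(float)
    for R,H,Y,rb in((36,60,126,17),(30,54,42,15),(24,48,-42,13),(18,42,-126,11)):
        P=lambda n,r:proj(c,f(*[np.asarray(v) for v in(-45+(R+r*np.cos(A))*np.cos(t)-n*np.sin(t),Y+off[Y]+r*np.sin(A),24+(R+r*np.cos(A))*np.sin(t)+n*np.cos(t))]).T)
        for n,r in((14,R),(H,rb)): cv2.polylines(im,[((P(n,r)+.5)*4).astype(np.int32)],True,(255,0,0),1)
        q=P(H,0)[0]; u,v=int(round(q[0])),int(round(q[1])); w=g[v-5:v+6,u-5:u+6]; m=w<75; yy,xx=np.nonzero(m); print(k,R,"pred",q.round(1),"dark bore",(u-5+xx.mean()).round(1),(v-5+yy.mean()).round(1))
    b=(165,125,365,225) if k=="top" else (165,140,300,280)
    o=im[b[1]*4:b[3]*4,b[0]*4:b[2]*4]; cv2.imwrite("pics/fin_%s.png"%k,o[:,:,::-1])
E
```

```text
top 36 pred [217.9 186.8] dark bore 218.2 187.1
top 30 pred [259.1 183.4] dark bore 259.4 183.5
top 24 pred [298.4 180.3] dark bore 298.2 180.9
top 18 pred [338. 177.] dark bore 336.9 178.1
side 36 pred [225.7 234.4] dark bore 226.0 234.6
side 30 pred [237.9 206.5] dark bore 238.0 206.5
side 24 pred [248.2 183.1] dark bore 248.5 183.6
side 18 pred [257.4 162. ] dark bore 257.5 162.0
```

View pics/fin_side.png

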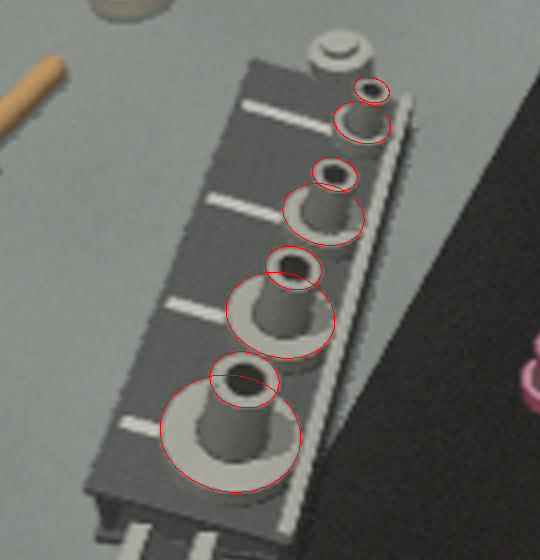

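View pics/fin_top.png

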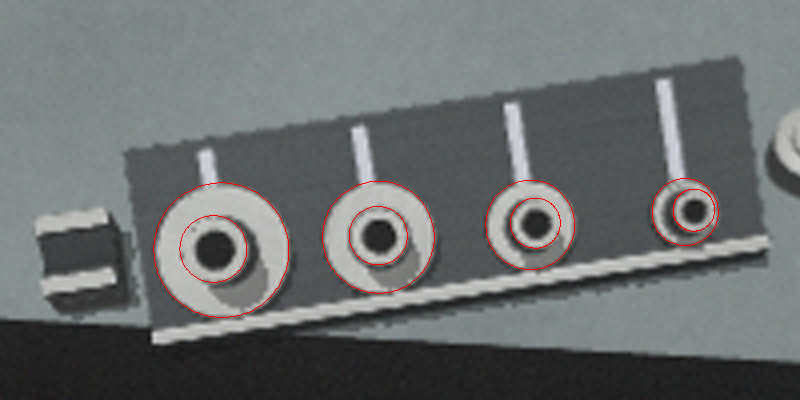

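All four overlays match hubs lying flat against the ledge. Handing in.

```bash
python3 -c "
from plant import *
print(close_job(), get_obs()['time'])"
```

```text
the job is handed in; nothing more can be done
the job is handed in; nothing more can be done
```

The four hubs are out on the rack in order of size and the job is handed in at about 61 s. hub_72 is on mark_a at the V-block end, then hub_60, hub_48 and hub_36 on mark_d at the round-weight end. I gripped each by its boss, let it pivot flat on the slope and slid it down to the ledge. The pink look-alikes were left alone. I saw no hub tip over or touch another, and force readings stayed under about 8 N.

**Last checks, with the arm clear:**

| Hub | Off its strip's centre line, top view | Gap to the ledge, top view |
|---|---|---|
| hub_72 | 2.4 mm towards the round-weight end | under 0.5 mm |
| hub_60 | 2.4 mm towards the round-weight end | under 0.5 mm |
| hub_48 | 0.1 mm | under 0.5 mm |
| hub_36 | 0.5 mm | under 0.5 mm |

- **Flatness:** the bore marks lie within about 1.5 px of where hubs flat on the slope would show them, in both the top and side pictures.
- **Disagreements:** the side view put hub_72 and hub_60 only 1.0 and 1.3 mm off, and the wrist view about 2 mm. The side view put hub_36 2.7 mm off, but that was a weak fit, and the top and wrist views put it within about 0.5 mm.
- **Left as is:** I did not trim the roughly 2 mm on hub_72 and hub_60, because it is within the camera calibration error and a nudge risked disturbing them.
- **Gripper tilt:** the gripper ended about 10 degrees off vertical from pushing against the ledge. I saw no effect on the hubs.

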